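# Sort mixed goods back into their display places

### The job

Put the four mixed-up goods back where they belong: stand the blue spectacle pouch in the blue-lined tray and the brown pouch in the brown-lined tray, lay the pack of wooden plaques flat in the white-lined tray, and stand the kraft carton on its long narrow side lengthwise on the roller lane, so that it rests against the orange stop at the low end. Each tray item must sit flat on the tray floor inside the rim; leave the little green price card and the tan wallet where they are.

Things in the scene. Friction and masses are not known exactly. Their poses are not given: they have to be found in the camera images.
- blue_pouch_mid (a point): Blue spectacle pouch standing upright in a brass rest on a wooden foot, one loose piece of 0.16 kg, 111 mm tall; foot 62 mm (its x) by 57 mm (its y), 6 mm thick. The pouch is 22 to 26 mm thick along x and 48 mm wide along y: grasp it across x in its upper half. This point: on its middle axis, 55.5 mm above its underside; z up.
- brown_pouch_mid (a point): Dark brown spectacle pouch standing upright in a brass rest on a wooden foot, one loose piece of 0.16 kg, 146 mm tall; foot 62 mm (its x) by 57 mm (its y), 6 mm thick. The pouch is 22 to 26 mm thick along x and 48 mm wide along y: grasp it across x in its upper half. This point: on its middle axis, 73 mm above its underside; z up.
- plaque_pack_mid (a point): Stack of brown wooden plaques in a film bag, loose, 0.1 kg, 48 mm (x) by 60 mm (y) by 39 mm high; grasp it across x or y. This point: its centre, 19.5 mm above its underside; z up.
- carton_mid (a point): Plain kraft cardboard carton standing on its long narrow side, loose, 0.25 kg: 152 mm long (along its y), 54 mm wide (along its z, which is level), 98 mm tall (its x points straight down); grasp it across its 54 mm width. This point: its centre, 49 mm above its underside.
- blue_tray: Shallow pale wooden tray with a blue lining, 96 x 96 mm outside, 84 x 84 mm inside, floor 6 mm and rim 12 mm above the surface; fixed. Origin: under its centre, at surface height; x and y along its sides, z up.
- brown_tray: Shallow pale wooden tray with a dark brown lining, 96 x 96 mm outside, 84 x 84 mm inside, floor 6 mm and rim 12 mm above the surface; fixed. Origin: under its centre, at surface height; x and y along its sides, z up.
- white_tray: Shallow pale wooden tray with a white lining, 96 x 96 mm outside, 84 x 84 mm inside, floor 6 mm and rim 12 mm above the surface; fixed. Origin: under its centre, at surface height; x and y along its sides, z up.
- roller_lane: Fixed lane of 13 free-turning white rollers, 284 mm long; origin under its middle at surface height, x uphill along it, y across. Roller tops at height 46 mm + 0.14 x (slope 0.14 rad), x from -120 to 120 mm. Orange stop: face at x = -131 mm, 30 mm above the rollers. Rails 74 mm apart, 14 mm above the rollers. A carton let go rolls down to the stop: centre then at x -62, height 87 mm.
- price_tag: Small price card holder with a bright green card in front of the row of goods, 44 x 56 x 25 mm high, loose, not to be disturbed; origin under its centre.
- tan_wallet: Tan leather wallet lying flat, 88 x 109 x 14 mm, loose, not to be disturbed; origin under its centre.
There are look-alikes about, which are no part of the job. What is shaped like the part that bears brown_pouch_mid but pink or turquoise is not meant.

How it is judged:
By the outcome, as a careful person would: the job done as asked, in the order asked, and still so for the second after the job is handed in, with the robot touching nothing.
It also fails if it takes over 99 s, if anything falls off the work surface, if the arm or the gripper's body presses on something with over 40 N, if the wrist force passes 120 N, or if a joint passes its speed limit or range.

### The arm

A 6-joint arm with a two-finger parallel gripper is mounted at the origin on the work surface; the furniture and walls round the work are solid. World frame = base frame: x ahead of the robot, y to its left, z up, the work surface at z = 0. Lengths are in m, angles in rad, forces in N, time in s.
With the tool pointing down it reaches from about 0.4 to 0.825 m from the base axis. Payload 7 kg.
Tool frame: the origin (TCP) lies midway between the tips of the shut fingers; the grasp point (between the pads) lies 19 mm behind it; y points along the fingers, z is the direction in which the jaws open and shut, and the axes are right-handed (so a half turn about y gives the same grasp; the last joint's range is limited). The gripper opens to 88 mm and grips with 3 to 60 N. Pads are 19 mm wide; open, the fingers measure 130 mm over their backs; the gripper's body (78 mm by 193 mm) begins 47 mm behind the grasp point.
Start: joints at [-0.943, 0.359, 0.012, 0, -1.224, -0.288], TCP at [0.225, -0.636, 0.227] pointing down, gripper open.
Joint ranges: [-3.07, 3.07], [-1.43, 2.12], [-1.02, 1.25], [-3.03, 1.67], [-3.05, -0], [-3.03, 3.03]. Speed limits (rad/s): [2.39, 2.39, 3.01, 3.14, 3.14, 3.14].

### API

Orientations are given as [roll, pitch, yaw] about the fixed x, y, z axes, in that order (R = Rz(yaw) Ry(pitch) Rx(roll)).
In Python, from station import arm gives the robot as it stands.
- The arm moves only by the tool move_arm, never from a script. Its argument "deltas" is a list of rows, each an object with "dp": the shift along the tool's x, y, z in mm, a list of three; "rotation": the turn, a rotation vector about the tool's x, y, z in degrees, a list of three. A call has 1 to 5 rows; each row shifts and turns the pose as measured when the row begins, along the tool's axes as they then stand; what a row does not reach is not made up. A row lasts 1/12 s, in which the tool goes at most 41.7 mm and 7.16 degrees, less where a joint would pass 70% of its speed; a pose out of reach is approached as far as the arm can. A call is refused whole if a number of a shift passes 41.7 or a number of a turn 7.16, either way. A call with a gripper value outside its range is refused whole. "jaw" is the closure in counts, from 0 (fully open) to 255 (shut), set as the call begins (left out, the last holds). The fingers move at their own pace and stop on an object; "squeeze" is the grip in N (left out, the last holds). Time passes only in rows, so rows that do not move let the fingers close. It gives the time, the measured TCP pose, the force and the opening at its end, in the units of the state.
- arm.get_state(): the state, without advancing time (a new reading comes with each control period).
- arm.grab_frame(name): name is "scene" or "side" or "wrist"; returns a dict with "pixels" (400x640x3 uint8, red, green, blue), "z_map" (400x640 float32, m along the optical axis (not along the pixel's ray), 0 where there is no reading), "fx", "fy", "cx", "cy" (pixels), "cam_to_world" (4x4, takes a point from camera to world coordinates); the wrist camera has in their place "mount" (4x4, takes a point from camera to tool coordinates, whose origin is the TCP and whose axes are the tool frame's). Camera axes: x right, y down, z forward; pixel columns grow to the right and rows downward; lengths in m; the calibration is good to about 2 mm. A picture is of the moment at which its call begins: read the wrist's pose just before it.
- arm.job_done(): hands the job in, once; it reports no verdict.
The state is a dict: "t": time; "q": joint angles; "qd": joint speeds; "joint_efforts": joint torques, N m; "eef_pos": TCP position; "ee_rot": TCP orientation; "force": force on the tool from outside, world axes, zero at the start; "moment": the same for the moment, N m; "width": finger opening in m.
Only numpy, scipy, OpenCV 4.12 (cv2) and the standard library are available. Lean on these libraries where they do the work, as an engineer would, in place of code of your own. Each camera call takes 0.05 s, during which the arm holds its last target.

## Working session

There is one attempt and no reset: what is moved stays moved. The work goes in short steps, Python scripts to look and compute and a tool call to move; the robot and the scene stay as the last step left them, time stands still between calls to the robot, and variables do not carry over. Pictures are saved under pics/ and viewed, and the job is handed in when it is done.

Besides the shell and the picture viewer there is one more tool, called after ">>>" in YAML: its name, and indented under it one key for each argument. move_arm: Moves the arm, as the interface text tells. Its arguments: {"type":"object","properties":{"deltas":{"type":"array","items":{"type":"object","properties":{"dp":{"type":"array","items":{"type":"number"}},"rotation":{"type":"array","items":{"type":"number"}}}}},"jaw":{"type":"number"},"squeeze":{"type":"number"}},"required":["deltas"]}

```bash
ls; mkdir -p pics; python3 - <<'E'
from station import arm
import cv2,numpy as np
s=arm.get_state()
print(s)
for n in ["scene","side","wrist"]:
    f=arm.grab_frame(n)
    cv2.imwrite(f"pics/a_{n}.png",f["pixels"][:,:,::-1])
    np.savez(f"a_{n}.npz",**f)
    print(n,f["fx"],f["fy"],f["cx"],f["cy"],f.get("cam_to_world",f.get("mount")))
E
```

```text
pics
{'t': 0.0, 'q': array([-9.42926623e-01,  3.59384661e-01,  1.10514548e-02, -3.80023783e-04,
       -1.22411060e+00, -2.88101530e-01]), 'qd': array([ 8.76727847e-05,  2.02742116e-04, -5.71665538e-04,  3.51914192e-04,
        3.40545052e-04, -4.58606240e-04]), 'joint_efforts': array([-2.56829720e-03, -5.82714701e+01,  2.93046731e+01,  6.99692845e+00,
        6.77647971e-03, -1.25423503e-04]), 'eef_pos': array([ 0.22477021, -0.63594318,  0.22561553]), 'ee_rot': array([-1.56911523e+00,  1.25631232e-04,  3.39638859e-01]), 'force': array([0.4239754 , 0.50296068, 0.25524425]), 'moment': array([-0.04621001,  0.0212175 ,  0.00919276]), 'width': 0.08714433445722142}
scene 412.25067479666984 412.25067479666984 318.57572135469593 201.63536968634486 [[-0.80254205 -0.45905072  0.38104947  0.12969456]
 [-0.59658366  0.61347013 -0.51743824  0.54761056]
 [ 0.00376793 -0.64259383 -0.76619773  0.92491503]
 [ 0.          0.          0.          1.        ]]
side 431.4223384276848 431.4223384276848 317.22999526912184 193.747320508009 [[-0.88929441 -0.19649917  0.41296916 -0.0266032 ]
 [-0.45725925  0.36557999 -0.81071897  1.11548424]
 [ 0.00833234 -0.90980182 -0.41495931  0.66085946]
 [ 0.          0.          0.          1.        ]]
wrist 319.2958484543086 319.2958484543086 322.3989361792678 193.08424308541123 [[-6.55064560e-04  9.54636259e-01  2.97773712e-01 -8.03398626e-02]
 [-1.03334377e-03 -2.97774263e-01  9.54635753e-01 -1.59392215e-01]
 [ 9.99999252e-01  3.17645438e-04  1.18152880e-03  2.78385025e-03]
 [ 0.00000000e+00  0.00000000e+00  0.00000000e+00  1.00000000e+00]]
```

View pics/a_scene.png

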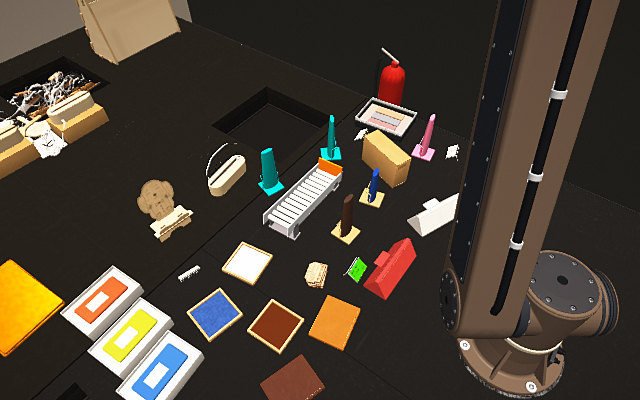

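View pics/a_side.png

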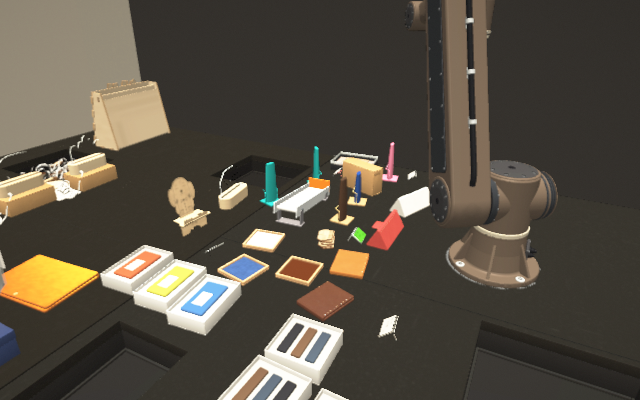

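View pics/a_wrist.png

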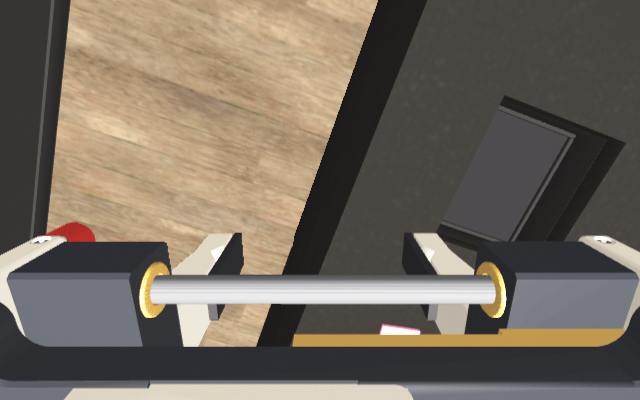

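```bash
cat > h.py <<'E'
import numpy as np,cv2
def load(n,p='a'):
    return dict(np.load(f"{p}_{n}.npz"))
def pts(f,T=None):
    z=f["z_map"];h,w=z.shape
    u,v=np.meshgrid(np.arange(w),np.arange(h))
    P=np.stack([(u-f["cx"])/f["fx"]*z,(v-f["cy"])/f["fy"]*z,z],-1)
    T=f["cam_to_world"] if T is None else T
    return P@T[:3,:3].T+T[:3,3]
E
python3 - <<'E'
from h import *
f=load("scene");P=pts(f)
for n,(u,v) in dict(blue=(375,188),brown=(347,218),pack=(317,270),carton=(385,148),btr=(215,314),brtr=(276,325),wtr=(247,262),orange=(335,322),brn2=(292,380),stop=(330,168),lanetop=(270,220),green=(356,270),red=(390,270)).items(): print(n,P[v,u].round(3))
im=f["pixels"][:,:,::-1]
c=im[100:360,190:470];c=cv2.resize(c,None,fx=2.3,fy=2.3,interpolation=cv2.INTER_CUBIC)[:600]
cv2.imwrite("pics/b1.png",c)
E
```

```text
blue [ 0.463 -0.174  0.058]
brown [ 0.457 -0.021  0.082]
pack [0.442 0.128 0.039]
carton [ 0.507 -0.292  0.099]
btr [0.575 0.353 0.008]
brtr [0.442 0.287 0.008]
wtr [0.614 0.202 0.006]
orange [0.335 0.202 0.015]
brn2 [0.334 0.361 0.015]
stop [ 0.622 -0.178  0.038]
lanetop [0.643 0.074 0.028]
green [0.371 0.058 0.017]
red [0.296 0.026 0.048]
```

View pics/b1.png

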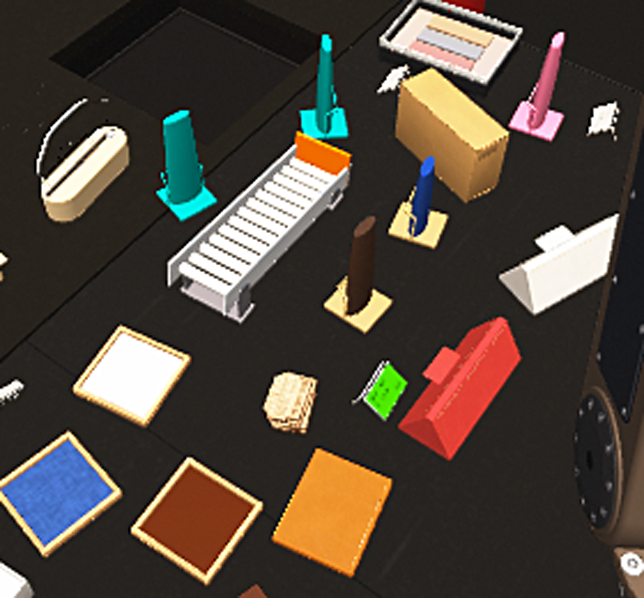

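```bash
cat >> h.py <<'E'
def ray(f,uv,z):
    uv=np.atleast_2d(uv).astype(float);T=f["cam_to_world"]
    d=np.stack([(uv[:,0]-f["cx"])/f["fx"],(uv[:,1]-f["cy"])/f["fy"],np.ones(len(uv))],-1)@T[:3,:3].T
    o=T[:3,3];return o+d*((z-o[2])/d[:,2])[:,None]
def rect(xy):
    r=cv2.minAreaRect((np.asarray(xy)*1000).astype(np.float32));return [round(float(x),1) for x in (*r[0],*r[1],r[2])]
E
python3 - <<'E'
from h import *
for n in ["scene","side"]:
    f=load(n);P=pts(f);X,Y,Z=P[...,0],P[...,1],P[...,2]
    hsv=cv2.cvtColor(f["pixels"],cv2.COLOR_RGB2HSV).astype(int);H,S,V=[hsv[...,i] for i in range(3)]
    def reg(x,y,r): return (abs(X-x)<r)&(abs(Y-y)<r)
    def out(name,m,z):
        m=m.astype(np.uint8);k,l,st,ce=cv2.connectedComponentsWithStats(m)
        i=1+np.argmax(st[1:,4]);v,u=np.where(l==i)
        q=ray(f,np.c_[u,v],z);print(n,name,st[i,4],rect(q[:,:2]))
    lo=(V>40)
    for t,x,y in(("blue",.575,.353),("brown",.442,.287),("white",.614,.202)):
        r=reg(x,y,.08)
        out(t+" all",r&(V>45)&(Z<.03),.012)
    out("blue lin",reg(.575,.353,.08)&(H>100)&(H<130)&(S>100),.006)
    out("brown lin",reg(.442,.287,.08)&((H<12))&(S>150)&(V<150),.006)
    out("white lin",reg(.614,.202,.08)&(S<40)&(V>150),.006)
    for t,x,y in(("blue",.463,-.18),("brown",.457,-.02)):
        m=reg(x,y,.07)&(Z>.003)
        foot=m&(Z<.010)&(V>60); 
        out(t+" foot",foot,.006)
        for a,b in((.02,.04),(.04,.06),(.06,.08),(.08,.1),(.1,.12),(.12,.15)):
            k=m&(Z>a)&(Z<b)
            if k.sum()>15: print("  ",a,k.sum(),rect(P[k][:,:2]),P[k].mean(0).round(3))
        print("  top",Z[m].max())
    m=reg(.442,.128,.06)&(Z>.005)&(Z<.06);k=m&(Z>.033);print("pack",rect(P[k][:,:2]),Z[m].max(),rect(P[m][:,:2]))
    m=reg(.50,-.28,.11)&(Z>.09)&(Z<.105)&(H<25);print("carton",m.sum(),rect(P[m][:,:2]),np.median(Z[m]))
    for nm,x,y in(("green",.371,.058),("orange",.335,.202)):
        m=reg(x,y,.08)&(Z>.004)&(Z<.06)&(V>60);print(nm,rect(P[m][:,:2]))
E
```

```text
scene blue all 1687 [575.4, 352.5, 98.0, 101.9, 79.8]
scene brown all 1784 [442.0, 289.1, 99.7, 100.4, 3.3]
scene white all 1329 [609.4, 204.8, 101.3, 102.4, 10.1]
scene blue lin 1115 [579.2, 351.5, 82.8, 80.7, 79.8]
scene brown lin 1206 [444.6, 286.9, 82.6, 82.7, 3.3]
scene white lin 888 [612.9, 202.1, 83.8, 83.4, 10.0]
scene blue foot 212 [472.0, -179.9, 63.0, 60.0, 12.7]
   0.02 36 [464.5, -167.9, 27.1, 16.2, 52.6] [ 0.466 -0.165  0.03 ]
   0.04 56 [472.5, -203.4, 98.2, 32.2, 82.1] [ 0.469 -0.169  0.05 ]
   0.06 41 [465.9, -169.9, 25.1, 14.6, 52.2] [ 0.467 -0.166  0.07 ]
   0.08 40 [467.3, -173.8, 30.3, 13.0, 68.1] [ 0.467 -0.169  0.091]
   0.1 60 [472.8, -179.3, 15.0, 39.4, 19.5] [ 0.471 -0.177  0.11 ]
  top 0.1148112268051239
scene brown foot 233 [463.9, -31.1, 59.9, 63.1, 87.0]
   0.02 54 [431.8, 9.9, 35.7, 115.9, 41.0] [ 0.451 -0.014  0.028]
   0.04 68 [463.0, -23.0, 42.9, 27.5, 43.9] [ 0.462 -0.018  0.049]
   0.06 56 [458.3, -26.3, 39.3, 10.4, 71.9] [ 0.459 -0.022  0.07 ]
   0.08 56 [459.0, -25.2, 35.8, 9.8, 69.6] [ 0.459 -0.021  0.09 ]
   0.1 56 [459.2, -24.6, 32.2, 9.2, 66.
[... 1107 characters left out ...]
ot 129 [465.7, -30.0, 71.4, 67.3, 1.6]
   0.02 51 [432.2, 8.0, 32.4, 102.8, 44.5] [ 0.457 -0.014  0.03 ]
   0.04 52 [468.3, -20.8, 37.6, 26.0, 87.5] [ 0.463 -0.018  0.05 ]
   0.06 48 [461.4, -23.3, 34.2, 12.6, 67.8] [ 0.461 -0.018  0.07 ]
   0.08 43 [460.7, -20.7, 29.0, 13.1, 55.2] [ 0.461 -0.018  0.09 ]
   0.1 45 [460.1, -21.0, 30.9, 12.3, 63.8] [ 0.462 -0.019  0.109]
   0.12 70 [463.9, -26.0, 15.7, 34.5, 2.2] [ 0.463 -0.023  0.136]
  top 0.14801819085749712
pack [444.6, 135.3, 43.6, 58.8, 19.2] 0.041774668226567835 [426.7, 128.5, 88.6, 119.1, 0.4]
carton 151 [506.9, -297.3, 62.8, 156.2, 71.4] 0.0972514750115765
green [370.9, 58.1, 159.8, 158.7, 0.1]
orange [353.4, 209.7, 129.2, 140.0, 2.7]
```

```bash
cat > plan.py <<'E'
# usage: plan.py x y z yawdeg [pitchdeg about tool z (jaw)] ; mm, degrees. prints rows in tool axes
import sys,json,numpy as np
from scipy.spatial.transform import Rotation as Ro
from station import arm
np.set_printoptions(suppress=True)
s=arm.get_state();p=s["eef_pos"]*1000;R=Ro.from_euler('xyz',s["ee_rot"])
a=[float(v) for v in sys.argv[1:]]
t=np.array(a[:3]);tilt=a[4] if len(a)>4 else 0; vmax=a[5] if len(a)>5 else 40
Rt=Ro.from_euler('z',a[3],degrees=True)*Ro.from_euler('x',-90,degrees=True)*Ro.from_rotvec([0,0,tilt],degrees=True)
rv=(R.inv()*Rt).as_rotvec(degrees=True);d=t-p
n=int(max(np.ceil(np.abs(rv).max()/7),np.ceil(np.linalg.norm(d)/vmax),1))
rr=np.round(rv/n,1)
print("t",s["t"].round(2) if hasattr(s["t"],'round') else s["t"],"pos",p.round(1),"rpy",np.degrees(s["ee_rot"]).round(2),"w",round(s["width"]*1000,1),"F",s["force"].round(1),"n",n,"q",np.degrees(s["q"]).round(0))
P=p.copy()
for i in range(n):
    want=p+d*(i+1)/n
    dp=np.round(R.inv().apply(want-P),0 if n>1 else 1)
    print(i,dp.tolist(),rr.tolist())
    P=P+R.apply(dp);R=R*Ro.from_rotvec(rr,degrees=True)
E
python3 plan.py 470 -178 230 105
python3 - <<'E'
from h import *
for n in ["scene","side"]:
    f=load(n);P=pts(f);X,Y,Z=P[...,0],P[...,1],P[...,2]
    hsv=cv2.cvtColor(f["pixels"],cv2.COLOR_RGB2HSV).astype(int);H,S,V=[hsv[...,i] for i in range(3)]
    m=(abs(X-.62)<.12)&(abs(Y+.16)<.09)&(H>5)&(H<16)&(S>200)&(V>150)&(Z>.01)
    v,u=np.where(m);print(n,m.sum(),u.min(),u.max(),v.min(),v.max(),P[m].mean(0).round(3),rect(P[m][:,:2]),Z[m].min(),Z[m].max())
    m=(X>.52)&(X<.75)&(Y>-.24)&(Y<.12)&(Z>.025)&(Z<.12)&(S<60)&(V>110)
    m=m.astype(np.uint8);k,l,st,ce=cv2.connectedComponentsWithStats(m);i=1+np.argmax(st[1:,4]);q=P[l==i]
    print(" lane",st[i],rect(q[:,:2]),q[:,2].min(),q[:,2].max())
    A=np.c_[q[:,:2],np.ones(len(q))];
    w=np.linalg.lstsq(A,q[:,2],rcond=None)[0];print(w, np.degrees(np.arctan2(w[1],w[0])))
E
```

```text
t 0.15 pos [ 224.8 -636.1  225.9] rpy [-89.93   0.01  19.46] w 87.5 F [-0.3 -0.9 -0.2] n 13 q [-54.  21.   1.  -0. -70. -17.]
0 [30.0, -0.0, 27.0] [-0.0, -6.6, 0.0]
1 [32.0, -1.0, 23.0] [-0.0, -6.6, 0.0]
2 [35.0, 0.0, 20.0] [-0.0, -6.6, 0.0]
3 [37.0, -0.0, 15.0] [-0.0, -6.6, 0.0]
4 [38.0, -0.0, 11.0] [-0.0, -6.6, 0.0]
5 [40.0, -1.0, 7.0] [-0.0, -6.6, 0.0]
6 [40.0, -0.0, 2.0] [-0.0, -6.6, 0.0]
7 [39.0, -0.0, -3.0] [-0.0, -6.6, 0.0]
8 [40.0, -1.0, -7.0] [-0.0, -6.6, 0.0]
9 [38.0, 0.0, -12.0] [-0.0, -6.6, 0.0]
10 [37.0, -0.0, -16.0] [-0.0, -6.6, 0.0]
11 [34.0, -0.0, -20.0] [-0.0, -6.6, 0.0]
12 [32.0, -1.0, -24.0] [-0.0, -6.6, 0.0]
scene 225 318 342 157 175 [ 0.625 -0.176  0.041] [624.7, -177.9, 81.7, 15.8, 8.3] 0.018749088991413254 0.06031923988065435
 lane [ 263  163   79   74 2115] [613.1, -39.4, 85.6, 280.1, 5.0] 0.025097167736900294 0.0811656038680727
[0.00846232 0.13284657 0.046454  ] 86.35518397543082
side 140 309 329 178 188 [ 0.628 -0.177  0.043] [625.5, -175.0, 80.2, 17.4, 6.5] 0.02497255185536862 0.06065393845592382
 lane [274 183  56  37 950] [613.5, -36.7, 87.2, 278.8, 4.6] 0.025233004333132913 0.07981833954176798
[0.03642687 0.12182917 0.02947089] 73.353357945779
```

Candidates (scene pixels): the blue pouch is (375,188), the only blue one. The brown pouch is (346,218); its look-alikes are turquoise at (268,172) and (331,137) and pink at (427,137). The pack is (317,274) and the carton is (385,158), with the big boxes at upper left far away. The linings are blue (215,314), brown (276,325) and white (247,262). The crop confirms these choices. The orange/tan slab at (335,322) is the wallet.

>>> move_arm:
  deltas:
    - {"dp": [30,0,27],"rotation": [0,-6.6,0]}
    - {"dp": [32,-1,23],"rotation": [0,-6.6,0]}
    - {"dp": [35,0,20],"rotation": [0,-6.6,0]}
    - {"dp": [37,0,15],"rotation": [0,-6.6,0]}
    - {"dp": [38,0,11],"rotation": [0,-6.6,0]}
  jaw: 0

```text
t: 0.57
eef_pos: [0.3166, -0.4589, 0.2219]
ee_rot: [-1.563, -0.001, 0.926]
force: [1.4, 0.2, 0.9]
width: 0.0875
```

>>> move_arm:
  deltas:
    - {"dp": [40,-1,7],"rotation": [0,-6.6,0]}
    - {"dp": [40,0,2],"rotation": [0,-6.6,0]}
    - {"dp": [39,0,-3],"rotation": [0,-6.6,0]}
    - {"dp": [40,0,-7],"rotation": [0,-6.6,0]}
    - {"dp": [38,0,-12],"rotation": [0,-6.6,0]}

```text
t: 0.98
eef_pos: [0.408, -0.2723, 0.2227]
ee_rot: [-1.564, -0.006, 1.53]
force: [0.6, 0.2, 0.7]
width: 0.0879
```

```bash
python3 plan.py 470 -178 230 105
```

```text
t 0.9833 pos [ 408.  -272.3  222.7] rpy [-89.62  -0.34  87.67] w 87.9 F [0.6 0.2 0.7] n 3 q [-11.   3. -22.  -0. -65.   9.]
0 [32.0, -2.0, -19.0] [-0.1, -5.8, 0.1]
1 [30.0, -3.0, -23.0] [-0.1, -5.8, 0.1]
2 [28.0, -2.0, -25.0] [-0.1, -5.8, 0.1]
```

>>> move_arm:
  deltas:
    - {"dp": [32,-2,-19],"rotation": [0,-5.8,0]}
    - {"dp": [30,-3,-23],"rotation": [0,-5.8,0]}
    - {"dp": [28,-2,-25],"rotation": [0,-5.8,0]}
    - {"dp": [8,0,-3],"rotation": [0,-2,0]}
    - {"dp": [0,0,0],"rotation": [0,0,0]}

```text
t: 1.4
eef_pos: [0.4735, -0.1573, 0.2307]
ee_rot: [-1.569, -0.008, 1.901]
force: [-0.5, 0.2, -0.4]
width: 0.0876
```

```bash
cat > wr.py <<'E'
import sys,cv2,numpy as np
from station import arm
from scipy.spatial.transform import Rotation as Ro
def wrist(tag):
    s=arm.get_state();f=arm.grab_frame("wrist")
    T=np.eye(4);T[:3,:3]=Ro.from_euler('xyz',s["ee_rot"]).as_matrix();T[:3,3]=s["eef_pos"]
    f["cam_to_world"]=T@f["mount"];np.savez(f"{tag}_wrist.npz",**f);cv2.imwrite(f"pics/{tag}_wrist.png",f["pixels"][:,:,::-1]);return f
if __name__=="__main__": wrist(sys.argv[1])
E
python3 wr.py c; python3 plan.py 470 -178 230 105
```

```text
t 1.45 pos [ 473.5 -158.   230.7] rpy [-89.9   -0.45 108.77] w 87.6 F [ 0.8 -0.4  0.6] n 1 q [  4.   4. -20.  -0. -66.  15.]
0 [-17.8, 0.6, 9.8] [-0.1, 3.8, 0.5]
```

View pics/c_wrist.png

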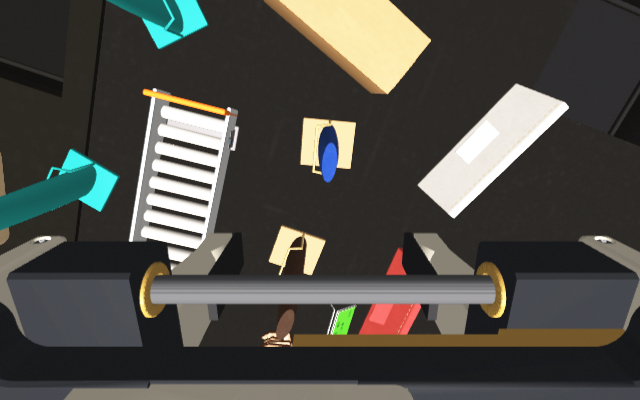

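The wrist view shows the blue pouch foot at (328,143) with its top at (330,162), square-on to the jaws, the lane at (185,160) and the carton at (350,40).

```bash
cat > m1.py <<'E'
from h import *
import sys
f=load("wrist",sys.argv[1]);P=pts(f);X,Y,Z=P[...,0],P[...,1],P[...,2]
hsv=cv2.cvtColor(f["pixels"],cv2.COLOR_RGB2HSV).astype(int);H,S,V=[hsv[...,i] for i in range(3)]
def big(m):
    k,l,st,ce=cv2.connectedComponentsWithStats(m.astype(np.uint8));return l==1+np.argmax(st[1:,4])
def foot(x,y,nm):
    r=(abs(X-x)<.06)&(abs(Y-y)<.06)
    m=big(r&(Z>-.006)&(Z<.012)&(V>120)&(H>10)&(H<35));print(nm,"foot",m.sum(),rect(P[m][:,:2]),np.median(Z[m]))
foot(.47,-.18,"blue");foot(.464,-.03,"brown")
r=(abs(X-.47)<.05)&(abs(Y+.18)<.05)
print("ztop",Z[r].max())
m=r&(Z>Z[r].max()-.008);print("blue top",m.sum(),rect(P[m][:,:2]))
m=big((abs(X-.507)<.1)&(abs(Y+.3)<.1)&(Z>.088)&(Z<.108)&(H<25));print("carton",rect(P[m][:,:2]),np.median(Z[m]))
m=big((H>5)&(H<16)&(S>200)&(V>150)&(X>.55)&(Y<-.1));print("stop",rect(P[m][:,:2]),P[m][:,2].max())
q=P[m];print(q[:,2].min(),np.median(q[:,2]))
m=big((X>.54)&(X<.72)&(Y>-.2)&(Y<.12)&(Z>.02)&(Z<.12)&(S<60)&(V>110));print("lane",m.sum(),rect(P[m][:,:2]),P[m][:,2].max())
E
python3 m1.py c
```

```text
blue foot 792 [458.1, -180.6, 30.3, 56.7, 15.2] 0.007416620789966438
brown foot 1210 [466.0, -26.4, 59.5, 62.5, 88.9] 0.007588282897828924
ztop 0.3452089728328358
blue top 14820 [469.6, -181.7, 106.3, 7.9, 19.1]
carton [492.6, -292.9, 55.1, 121.2, 70.7] 0.09929415682796039
stop [611.7, -177.6, 54.1, 7.1, 5.2] 0.05969395014954865
-0.00019348562263354907 0.05341943622957168
lane 9046 [617.5, -87.0, 84.6, 175.6, 4.6] 0.06456466413079714
```

```bash
cat >> m1.py <<'E'
r=(abs(X-.47)<.045)&(abs(Y+.18)<.045)&(Z>-.006)&(Z<.012)&(V>120)&(H>10)&(H<35)
r=cv2.morphologyEx(r.astype(np.uint8),cv2.MORPH_OPEN,np.ones((3,3)))>0
print("union",r.sum(),rect(P[r][:,:2]))
b=(abs(X-.47)<.05)&(abs(Y+.18)<.05)&(H>100)&(H<130)&(S>120)&(Z<.12)
print("blue pix z",Z[b].max(),[ (z,rect(P[b&(abs(Z-z)<.004)][:,:2])) for z in (.109,.1,.08) if (b&(abs(Z-z)<.004)).sum()>8])
E
python3 m1.py c|tail -2; python3 plan.py 471 -179 150 105
```

```text
union 1533 [474.1, -176.1, 63.1, 57.3, 13.9]
blue pix z 0.11499145977154324 [(0.109, [474.7, -176.8, 13.7, 36.3, 11.8]), (0.1, [476.1, -181.1, 15.2, 28.0, 16.3]), (0.08, [481.6, -187.0, 22.3, 9.0, 59.6])]
t 1.45 pos [ 473.5 -158.   230.7] rpy [-89.9   -0.45 108.77] w 87.6 F [ 0.8 -0.4  0.6] n 3 q [  4.   4. -20.  -0. -66.  15.]
0 [-7.0, 27.0, 3.0] [-0.0, 1.3, 0.2]
1 [-6.0, 27.0, 3.0] [-0.0, 1.3, 0.2]
2 [-7.0, 27.0, 3.0] [-0.0, 1.3, 0.2]
```

```bash
python3 plan.py 474 -177 140 104
```

```text
t 1.45 pos [ 473.5 -158.   230.7] rpy [-89.9   -0.45 108.77] w 87.6 F [ 0.8 -0.4  0.6] n 3 q [  4.   4. -20.  -0. -66.  15.]
0 [-6.0, 30.0, 2.0] [-0.0, 1.6, 0.1]
1 [-7.0, 30.0, 1.0] [-0.0, 1.6, 0.1]
2 [-6.0, 31.0, 2.0] [-0.0, 1.6, 0.1]
```

>>> move_arm:
  deltas:
    - {"dp": [-6,30,2],"rotation": [0,1.6,0.1]}
    - {"dp": [-7,30,1],"rotation": [0,1.6,0.1]}
    - {"dp": [-6,31,2],"rotation": [0,1.6,0.1]}
    - {"dp": [0,0,0],"rotation": [0,0,0]}

```text
t: 1.78
eef_pos: [0.4745, -0.18, 0.139]
ee_rot: [-1.574, -0.001, 1.805]
force: [-2.2, -0.1, -0.9]
width: 0.0876
```

```bash
python3 plan.py 474 -177 64 104 0 25
```

```text
t 1.7833 pos [ 474.5 -180.   139. ] rpy [-90.21  -0.04 103.42] w 87.6 F [-2.2 -0.1 -0.9] n 4 q [  1.   9. -27.  -0. -53.  12.]
0 [1.0, 19.0, 0.0] [0.1, -0.1, 0.0]
1 [0.0, 19.0, 0.0] [0.1, -0.1, 0.0]
2 [1.0, 18.0, -0.0] [0.1, -0.1, 0.0]
3 [1.0, 19.0, -0.0] [0.1, -0.1, 0.0]
```

>>> move_arm:
  deltas:
    - {"dp": [1,19,0],"rotation": [0,-0.1,0]}
    - {"dp": [1,19,0],"rotation": [0,-0.1,0]}
    - {"dp": [1,18,0],"rotation": [0,-0.1,0]}
    - {"dp": [1,19,0],"rotation": [0,-0.1,0]}
    - {"dp": [0,0,0],"rotation": [0,0,0]}

```text
t: 2.2
eef_pos: [0.4735, -0.1813, 0.0664]
ee_rot: [-1.575, 0.002, 1.804]
force: [-0.6, -0.3, 0.1]
width: 0.0878
```

>>> move_arm:
  deltas:
    - {"dp": [0,0,0]}
    - {"dp": [0,0,0]}
    - {"dp": [0,0,0]}
    - {"dp": [0,0,0]}
    - {"dp": [0,0,0]}
  jaw: 255
  squeeze: 20

```text
$.deltas[0]: bad value
```

>>> move_arm:
  deltas:
    - {"dp": [0,0,0]}
    - {"dp": [0,0,0]}
    - {"dp": [0,0,0]}

```text
$.deltas[0]: bad value
```

>>> move_arm:
  deltas:
    - {"dp": [3,2,0],"rotation": [0,0,0]}
    - {"dp": [0,0,0],"rotation": [0,0,0]}
    - {"dp": [0,0,0],"rotation": [0,0,0]}
    - {"dp": [0,0,0],"rotation": [0,0,0]}
    - {"dp": [0,0,0],"rotation": [0,0,0]}
  jaw: 255
  squeeze: 20

```text
t: 2.62
eef_pos: [0.4754, -0.1801, 0.0703]
ee_rot: [-1.58, 0.004, 1.803]
force: [-0.1, 1.4, -0.4]
width: 0.06
```

>>> move_arm:
  deltas:
    - {"dp": [0,0,0],"rotation": [0,0,0]}
    - {"dp": [0,0,0],"rotation": [0,0,0]}
    - {"dp": [0,0,0],"rotation": [0,0,0]}

```text
t: 2.87
eef_pos: [0.4765, -0.1801, 0.0722]
ee_rot: [-1.583, 0.005, 1.803]
force: [0.1, 0.1, -0.4]
width: 0.04
```

>>> move_arm:
  deltas:
    - {"dp": [3,6,0],"rotation": [0.4,0,0]}
    - {"dp": [0,1,0],"rotation": [0.1,0,0]}
    - {"dp": [0,1,0],"rotation": [0.1,0,0]}
    - {"dp": [0,1,0],"rotation": [0,0,0]}
    - {"dp": [0,1,0],"rotation": [0,0,0]}

```text
t: 3.28
eef_pos: [0.4747, -0.1774, 0.063]
ee_rot: [-1.569, 0.006, 1.805]
force: [-6.9, 4.2, 20.2]
width: 0.0187
```

```bash
python3 plan.py 474 -177 230 104; python3 wr.py d
```

```text
t 3.2833 pos [ 474.7 -177.4   63. ] rpy [-89.87   0.34 103.4 ] w 18.7 F [-6.9  4.2 20.2] n 5 q [  2.  15. -33.   1. -43.  11.]
0 [-0.0, -33.0, 0.0] [-0.0, -0.1, -0.1]
1 [-0.0, -34.0, 0.0] [-0.0, -0.1, -0.1]
2 [-0.0, -33.0, 1.0] [-0.0, -0.1, -0.1]
3 [0.0, -34.0, -0.0] [-0.0, -0.1, -0.1]
4 [0.0, -33.0, -0.0] [-0.0, -0.1, -0.1]
```

View pics/d_wrist.png

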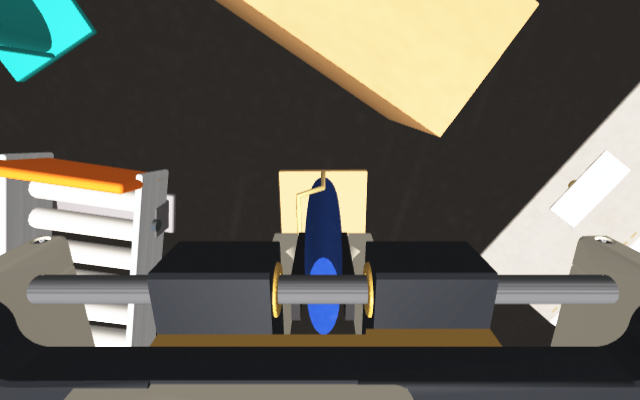

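The blue pouch is now between the pads at (323,240). I'll lift it.

>>> move_arm:
  deltas:
    - {"dp": [0,-12,0],"rotation": [0,0,0]}
    - {"dp": [0,-30,0],"rotation": [0,0,0]}
    - {"dp": [0,-38,0],"rotation": [0,0,0]}
    - {"dp": [0,-38,0],"rotation": [0,0,0]}
    - {"dp": [0,-38,0],"rotation": [0,0,0]}

```text
t: 3.75
eef_pos: [0.4677, -0.1755, 0.214]
ee_rot: [-1.546, -0.002, 1.803]
force: [0.4, -0.3, -2.2]
width: 0.0188
```

```bash
python3 plan.py 577 352 210 80; python3 wr.py e
```

```text
t 3.75 pos [ 467.7 -175.5  214. ] rpy [-88.58  -0.09 103.31] w 18.8 F [ 0.4 -0.3 -2.2] n 14 q [  2.   5. -21.   0. -65.  11.]
0 [35.0, -0.0, -16.0] [-0.1, 1.7, -0.0]
1 [35.0, -0.0, -15.0] [-0.1, 1.7, -0.0]
2 [36.0, -0.0, -15.0] [-0.1, 1.7, -0.0]
3 [36.0, -0.0, -13.0] [-0.1, 1.7, -0.0]
4 [37.0, -0.0, -12.0] [-0.1, 1.7, -0.0]
5 [37.0, -0.0, -11.0] [-0.1, 1.7, -0.0]
6 [37.0, 0.0, -10.0] [-0.1, 1.7, -0.0]
7 [37.0, 0.0, -8.0] [-0.1, 1.7, -0.0]
8 [38.0, 0.0, -8.0] [-0.1, 1.7, -0.0]
9 [38.0, 0.0, -6.0] [-0.1, 1.7, -0.0]
10 [38.0, 1.0, -6.0] [-0.1, 1.7, -0.0]
11 [38.0, -0.0, -4.0] [-0.1, 1.7, -0.0]
12 [39.0, -0.0, -3.0] [-0.1, 1.7, -0.0]
13 [38.0, -0.0, -2.0] [-0.1, 1.7, -0.0]
```

View pics/e_wrist.png

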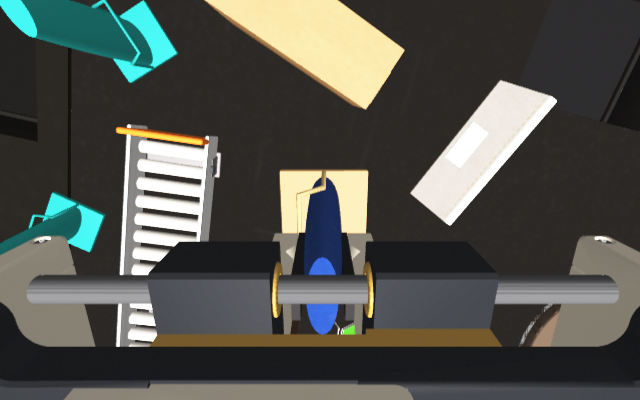

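>>> move_arm:
  deltas:
    - {"dp": [20,-30,-16],"rotation": [0,1.7,0]}
    - {"dp": [35,-8,-15],"rotation": [-0.3,1.7,0]}
    - {"dp": [36,0,-15],"rotation": [-0.3,1.7,0]}
    - {"dp": [36,0,-13],"rotation": [-0.3,1.7,0]}
    - {"dp": [37,0,-12],"rotation": [-0.3,1.7,0]}

```text
t: 4.22
eef_pos: [0.5152, -0.0036, 0.2594]
ee_rot: [-1.585, 0.004, 1.641]
force: [0.9, 0.6, -2.6]
width: 0.0185
```

>>> move_arm:
  deltas:
    - {"dp": [37,0,-11],"rotation": [0,1.7,0]}
    - {"dp": [37,0,-10],"rotation": [0,1.7,0]}
    - {"dp": [37,0,-8],"rotation": [0,1.7,0]}
    - {"dp": [38,0,-8],"rotation": [0,1.7,0]}
    - {"dp": [38,0,-6],"rotation": [0,1.7,0]}

```text
t: 4.63
eef_pos: [0.5554, 0.1939, 0.2569]
ee_rot: [-1.584, 0.001, 1.485]
force: [1.6, 0.3, -0.9]
width: 0.0187
```

```bash
python3 plan.py 577 352 170 80
```

```text
t 4.6333 pos [555.4 193.9 256.9] rpy [-90.74   0.07  85.07] w 18.7 F [ 1.6  0.3 -0.9] n 5 q [ 39.  11.  -9.   1. -70. -44.]
0 [32.0, 17.0, -1.0] [0.1, 1.0, -0.0]
1 [32.0, 18.0, -1.0] [0.1, 1.0, -0.0]
2 [32.0, 17.0, -1.0] [0.1, 1.0, -0.0]
3 [32.0, 17.0, 1.0] [0.1, 1.0, -0.0]
4 [32.0, 18.0, 0.0] [0.1, 1.0, -0.0]
```

>>> move_arm:
  deltas:
    - {"dp": [32,17,-1],"rotation": [0.1,1,0]}
    - {"dp": [32,18,-1],"rotation": [0.1,1,0]}
    - {"dp": [32,17,-1],"rotation": [0.1,1,0]}
    - {"dp": [32,17,1],"rotation": [0.1,1,0]}
    - {"dp": [20,10,0],"rotation": [0.1,1,0]}

```text
t: 5.05
eef_pos: [0.5764, 0.353, 0.1725]
ee_rot: [-1.576, -0.0, 1.395]
force: [-1.0, -1.1, -2.2]
width: 0.0188
```

>>> move_arm:
  deltas:
    - {"dp": [0,0,0],"rotation": [0,0,0]}

```text
t: 5.13
eef_pos: [0.5753, 0.356, 0.1676]
ee_rot: [-1.572, 0.003, 1.397]
force: [-0.3, -0.9, -1.8]
width: 0.0186
```

```bash
python3 plan.py 577 352 100 80;python3 wr.py f; python3 - <<'E'
from h import *
f=load("wrist","f");P=pts(f);X,Y,Z=P[...,0],P[...,1],P[...,2]
hsv=cv2.cvtColor(f["pixels"],cv2.COLOR_RGB2HSV).astype(int);H,S,V=[hsv[...,i] for i in range(3)]
for nm,x,y in(("blue",.577,.352),("brown",.443,.288),("white",.611,.203)):
    m=(abs(X-x)<.075)&(abs(Y-y)<.075)&(Z>.004)&(Z<.02);print(nm,m.sum(),rect(P[m][:,:2]))
E
```

```text
t 5.1333 pos [575.3 356.  167.6] rpy [-90.09   0.19  80.02] w 18.6 F [-0.3 -0.9 -1.8] n 2 q [ 48.  23.  -4.   0. -63. -58.]
0 [-2.0, 34.0, -1.0] [0.0, 0.0, -0.1]
1 [-1.0, 34.0, -1.0] [0.0, 0.0, -0.1]
blue 4461 [578.8, 355.6, 94.8, 96.0, 79.7]
brown 12035 [436.2, 299.1, 141.6, 133.1, 2.5]
white 8569 [612.7, 228.7, 77.9, 150.2, 80.4]
```

View pics/f_wrist.png

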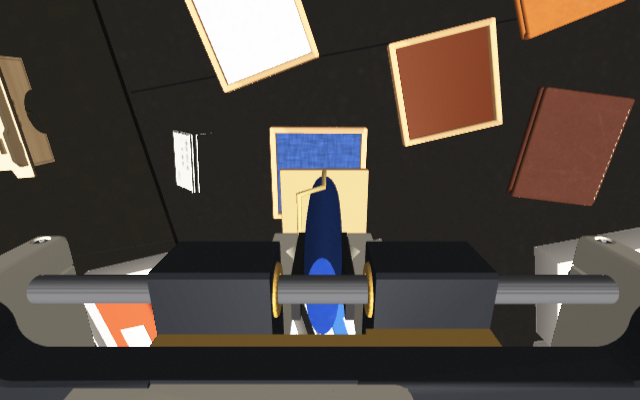

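>>> move_arm:
  deltas:
    - {"dp": [-1,28,-3],"rotation": [0,0,0]}
    - {"dp": [-1,25,0],"rotation": [0,0,0]}
    - {"dp": [0,15,0],"rotation": [0,0,0]}
    - {"dp": [0,1,0],"rotation": [0,0,0]}

```text
t: 5.52
eef_pos: [0.5777, 0.3513, 0.0962]
ee_rot: [-1.572, 0.004, 1.399]
force: [-0.1, -0.9, -1.9]
width: 0.0185
```

```bash
python3 plan.py 578 354 70 80;python3 wr.py g
```

```text
t 5.5167 pos [577.7 351.3  96.2] rpy [-90.09   0.24  80.17] w 18.5 F [-0.1 -0.9 -1.9] n 1 q [ 48.  26.  -8.   0. -55. -58.]
0 [2.9, 26.2, 0.2] [0.1, 0.2, -0.2]
```

View pics/g_wrist.png

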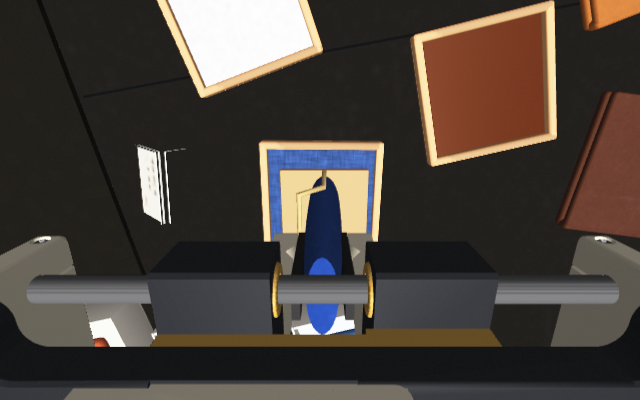

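>>> move_arm:
  deltas:
    - {"dp": [2,14,-1],"rotation": [0,0,0]}
    - {"dp": [1,8,-1],"rotation": [0,0,0]}
    - {"dp": [0,3,0],"rotation": [0,0,0]}
    - {"dp": [0,2,0],"rotation": [0,0,0]}

```text
t: 5.9
eef_pos: [0.5834, 0.3539, 0.075]
ee_rot: [-1.578, -0.0, 1.399]
force: [-0.0, -0.4, -2.0]
width: 0.0186
```

>>> move_arm:
  deltas:
    - {"dp": [0,2,4],"rotation": [0,0,0]}
    - {"dp": [0,3,1],"rotation": [0,0,0]}
    - {"dp": [0,3,0],"rotation": [0,0,0]}

```text
t: 6.15
eef_pos: [0.5793, 0.3553, 0.0694]
ee_rot: [-1.58, -0.004, 1.399]
force: [-1.0, 0.4, -1.1]
width: 0.0185
```

>>> move_arm:
  deltas:
    - {"dp": [0,2,0],"rotation": [0.4,0,0]}
    - {"dp": [0,2,0],"rotation": [0,0,0]}

```text
t: 6.32
eef_pos: [0.5796, 0.3558, 0.0693]
ee_rot: [-1.575, -0.005, 1.401]
force: [-6.1, -4.8, 12.2]
width: 0.0189
```

>>> move_arm:
  deltas:
    - {"dp": [0,0.5,0],"rotation": [0,0,0]}
    - {"dp": [0,0.5,0],"rotation": [0,0,0]}
    - {"dp": [0,0.5,0],"rotation": [0,0,0]}
    - {"dp": [0,0.5,0],"rotation": [0,0,0]}
    - {"dp": [0,0.5,0],"rotation": [0,0,0]}
  jaw: 0

```text
t: 6.73
eef_pos: [0.5807, 0.357, 0.0696]
ee_rot: [-1.578, -0.008, 1.402]
force: [0.0, -0.2, -0.4]
width: 0.0465
```

>>> move_arm:
  deltas:
    - {"dp": [0,0,0],"rotation": [0,0,0]}
    - {"dp": [0,-10,0],"rotation": [0,0,0]}
    - {"dp": [0,-30,0],"rotation": [0,0,0]}
    - {"dp": [0,-38,0],"rotation": [0,0,0]}
    - {"dp": [0,-38,0],"rotation": [0,0,0]}

```text
t: 7.15
eef_pos: [0.5754, 0.3525, 0.1791]
ee_rot: [-1.566, 0.007, 1.401]
force: [0.7, 1.1, 0.9]
width: 0.0799
```

```bash
python3 plan.py 464 -40 232 88;python3 wr.py i
```

```text
t 7.15 pos [575.4 352.5 179.1] rpy [-89.72   0.41  80.27] w 79.9 F [0.7 1.1 0.9] n 11 q [ 48.  23.  -3.  -0. -65. -58.]
0 [-37.0, -5.0, 4.0] [-0.0, -0.7, -0.0]
1 [-37.0, -4.0, 4.0] [-0.0, -0.7, -0.0]
2 [-37.0, -5.0, 5.0] [-0.0, -0.7, -0.0]
3 [-36.0, -4.0, 6.0] [-0.0, -0.7, -0.0]
4 [-37.0, -5.0, 5.0] [-0.0, -0.7, -0.0]
5 [-37.0, -4.0, 7.0] [-0.0, -0.7, -0.0]
6 [-36.0, -5.0, 6.0] [-0.0, -0.7, -0.0]
7 [-37.0, -4.0, 7.0] [-0.0, -0.7, -0.0]
8 [-36.0, -5.0, 8.0] [-0.0, -0.7, -0.0]
9 [-36.0, -4.0, 8.0] [-0.0, -0.7, -0.0]
10 [-36.0, -5.0, 8.0] [-0.0, -0.7, -0.0]
```

View pics/i_wrist.png

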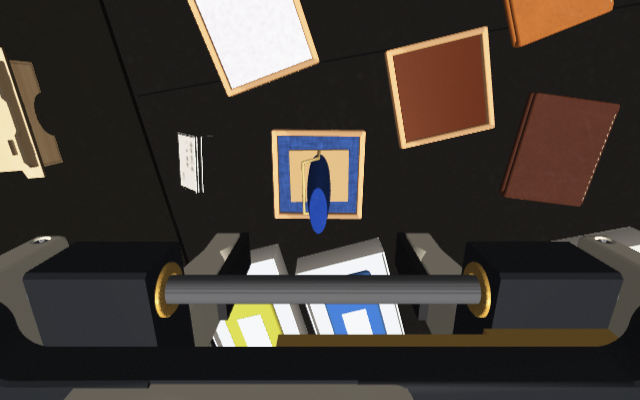

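The blue pouch stands upright, centred in the blue tray at (319,175). Next is brown.

>>> move_arm:
  deltas:
    - {"dp": [-37,-10,4],"rotation": [0,-0.7,0]}
    - {"dp": [-37,-10,4],"rotation": [0,-0.7,0]}
    - {"dp": [-37,-10,5],"rotation": [0,-0.7,0]}
    - {"dp": [-36,-10,6],"rotation": [0,-0.7,0]}
    - {"dp": [-37,-10,5],"rotation": [0,-0.7,0]}

```text
t: 7.62
eef_pos: [0.5297, 0.177, 0.244]
ee_rot: [-1.581, -0.006, 1.473]
force: [0.5, -0.6, -0.8]
width: 0.0876
```

>>> move_arm:
  deltas:
    - {"dp": [-37,-2,7],"rotation": [0,-0.7,0]}
    - {"dp": [-36,-2,6],"rotation": [0,-0.7,0]}
    - {"dp": [-37,0,7],"rotation": [0,-0.7,0]}
    - {"dp": [-36,0,8],"rotation": [0,-0.7,0]}
    - {"dp": [-30,0,8],"rotation": [0,-0.7,0]}

```text
t: 8.03
eef_pos: [0.4784, -0.004, 0.2535]
ee_rot: [-1.593, -0.01, 1.539]
force: [0.8, -0.2, -0.5]
width: 0.0875
```

>>> move_arm:
  deltas:
    - {"dp": [-10,0,3],"rotation": [0,0,0]}

```text
t: 8.12
eef_pos: [0.4735, -0.0169, 0.2542]
ee_rot: [-1.594, -0.01, 1.539]
force: [0.2, 0.5, -0.2]
width: 0.0877
```

```bash
python3 plan.py 464 -31 180 88;python3 wr.py j; python3 m1.py j | grep brown
python3 - <<'E'
from h import *
f=load("wrist","i");P=pts(f);X,Y,Z=P[...,0],P[...,1],P[...,2]
V=f["pixels"].max(2)
for nm,x,y in(("blue",.577,.352),("brown",.443,.288),("white",.611,.203)):
    m=(abs(X-x)<.075)&(abs(Y-y)<.075)&(Z>.0)&(Z<.02)&(V>80)
    k,l,st,ce=cv2.connectedComponentsWithStats(m.astype(np.uint8));m=l==1+np.argmax(st[1:,4]);print(nm,m.sum(),rect(P[m][:,:2]),np.median(Z[m]))
E
```

```text
t 8.1167 pos [473.5 -16.9 254.2] rpy [-91.31  -0.58  88.15] w 87.7 F [ 0.2  0.5 -0.2] n 2 q [ 22.  -1. -22.  -0. -67. -24.]
0 [-8.0, 37.0, 5.0] [0.7, 0.1, 0.3]
1 [-7.0, 37.0, 5.0] [0.7, 0.1, 0.3]
blue 6553 [580.2, 357.8, 100.6, 98.9, 79.1] 0.012114957719750297
brown 10311 [441.9, 292.0, 102.2, 99.4, 3.5] 0.007785429484115924
white 8793 [614.1, 210.4, 99.7, 90.3, 9.7] 0.007552949264830189Traceback (most recent call last):
  File "m1.py", line 10, in <module>
    foot(.47,-.18,"blue");foot(.464,-.03,"brown")
    ~~~~^^^^^^^^^^^^^^^^^
  File "m1.py", line 9, in foot
    m=big(r&(Z>-.006)&(Z<.012)&(V>120)&(H>10)&(H<35));print(nm,"foot",m.sum(),rect(P[m][:,:2]),np.median(Z[m]))
  File "m1.py", line 6, in big
    k,l,st,ce=cv2.connectedComponentsWithStats(m.astype(np.uint8));return l==1+np.argmax(st[1:,4])
                                                                               ~~~~~~~~~^^^^^^^^^^
    return _wrapfunc(a, 'argmax', axis=axis, out=out, **kwds)
    return bound(*args, **kwds)
ValueError: attempt to get argmax of an empty sequence
```

View pics/j_wrist.png

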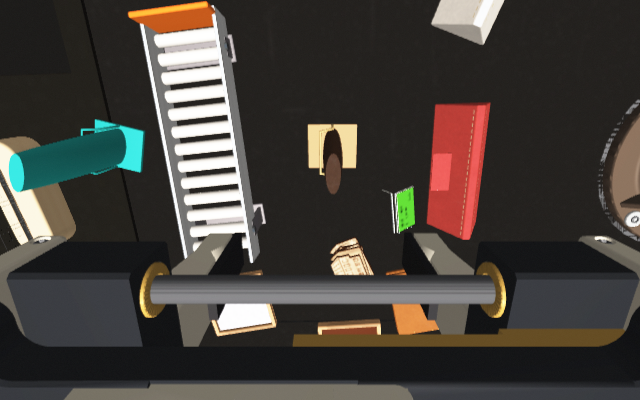

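```bash
cat > m2.py <<'E'
from h import *
import sys
f=load("wrist",sys.argv[1]);P=pts(f);X,Y,Z=P[...,0],P[...,1],P[...,2]
hsv=cv2.cvtColor(f["pixels"],cv2.COLOR_RGB2HSV).astype(int);H,S,V=[hsv[...,i] for i in range(3)]
def big(m):
    k,l,st,ce=cv2.connectedComponentsWithStats(m.astype(np.uint8));return l==1+np.argmax(st[1:,4])
r=(abs(X-.464)<.05)&(abs(Y+.03)<.05)&(Z>-.006)&(Z<.014)&(V>120)&(H>10)&(H<35)
r=cv2.morphologyEx(r.astype(np.uint8),cv2.MORPH_OPEN,np.ones((3,3)))>0
print("brown foot",r.sum(),rect(P[r][:,:2]))
m=(abs(X-.464)<.05)&(abs(Y+.03)<.05)&(Z>.1)&(Z<.17);zt=Z[m].max();k=m&(Z>zt-.006);print("top",zt,rect(P[k][:,:2]))
m=big((H>5)&(H<16)&(S>200)&(V>150)&(X>.55)&(Y<-.1));print("stop",rect(P[m][:,:2]),P[m][:,2].max(),np.median(P[m],0))
m=big((X>.54)&(X<.72)&(Y>-.2)&(Y<.12)&(Z>.02)&(Z<.12)&(S<60)&(V>110));print("lane",m.sum(),rect(P[m][:,:2]),P[m][:,2].max())
E
python3 m2.py j; python3 plan.py 464 -29 180 88
```

```text
brown foot 1294 [466.1, -27.8, 54.9, 62.3, 88.4]
top 0.1496238112807461 [466.3, -27.7, 36.8, 12.9, 88.9]
stop [642.2, -180.4, 113.4, 28.9, 4.1] 0.060700018391573074 [ 0.62619694 -0.17167268  0.04091811]
lane 13876 [613.9, -40.0, 84.9, 280.1, 4.6] 0.08130217967664005
t 8.1667 pos [473.5 -17.1 254.5] rpy [-91.33  -0.59  88.09] w 87.6 F [-1.6 -1.2 -1.1] n 2 q [ 22.  -1. -22.  -0. -67. -24.]
0 [-6.0, 37.0, 5.0] [0.7, 0.0, 0.3]
1 [-7.0, 37.0, 5.0] [0.7, 0.0, 0.3]
```

>>> move_arm:
  deltas:
    - {"dp": [-6,30,4],"rotation": [0.7,0,0.3]}
    - {"dp": [-6,35,4],"rotation": [0.7,0,0.3]}
    - {"dp": [0,20,0],"rotation": [0,0,0]}
    - {"dp": [0,1,0],"rotation": [0,0,0]}

```text
t: 8.5
eef_pos: [0.4687, -0.0296, 0.1709]
ee_rot: [-1.581, -0.003, 1.533]
force: [-0.7, 0.1, 0.4]
width: 0.0877
```

```bash
python3 plan.py 465.5 -28.5 96 88.5 0 25
```

```text
t 8.5 pos [468.7 -29.6 170.9] rpy [-90.56  -0.19  87.85] w 87.7 F [-0.7  0.1  0.4] n 3 q [ 21.   3. -29.   0. -57. -23.]
0 [0.0, 25.0, 1.0] [0.2, -0.2, 0.1]
1 [1.0, 25.0, 2.0] [0.2, -0.2, 0.1]
2 [-0.0, 25.0, 1.0] [0.2, -0.2, 0.1]
```

>>> move_arm:
  deltas:
    - {"dp": [0,25,1],"rotation": [0.2,-0.2,0.1]}
    - {"dp": [1,25,1],"rotation": [0.2,-0.2,0.1]}
    - {"dp": [0,23,1],"rotation": [0.2,-0.2,0.1]}
    - {"dp": [0,2,1],"rotation": [0,0,0]}
    - {"dp": [0,1,0],"rotation": [0,0,0]}

```text
t: 8.92
eef_pos: [0.4701, -0.0262, 0.0982]
ee_rot: [-1.577, 0.002, 1.546]
force: [0.8, 0.1, 0.9]
width: 0.0878
```

>>> move_arm:
  deltas:
    - {"dp": [0,0.7,0],"rotation": [0.05,0,0]}
    - {"dp": [0,0.7,0],"rotation": [0.05,0,0]}
    - {"dp": [0,0.7,0],"rotation": [0.05,0,0]}
    - {"dp": [0,0.7,0],"rotation": [0.05,0,0]}
    - {"dp": [0,0.7,0],"rotation": [0.05,0,0]}
  jaw: 255

```text
t: 9.33
eef_pos: [0.4744, -0.0245, 0.1008]
ee_rot: [-1.581, -0.0, 1.548]
force: [0.0, 0.6, -0.4]
width: 0.0601
```

```bash
python3 plan.py 465.5 -28.5 96 88.5 0 25
```

```text
t 9.3333 pos [474.4 -24.5 100.8] rpy [-90.58  -0.03  88.69] w 60.1 F [ 0.   0.6 -0.4] n 1 q [ 21.   9. -34.   0. -47. -23.]
0 [-4.2, 4.7, 8.8] [0.6, 0.2, 0.0]
```

>>> move_arm:
  deltas:
    - {"dp": [-4,5,9],"rotation": [0.6,0,0]}
    - {"dp": [0,1,1],"rotation": [0,0,0]}
    - {"dp": [0,1,1],"rotation": [0.1,0,0]}

```text
t: 9.58
eef_pos: [0.463, -0.0285, 0.0943]
ee_rot: [-1.57, -0.001, 1.548]
force: [-0.1, -0.2, 0.2]
width: 0.0399
```

>>> move_arm:
  deltas:
    - {"dp": [0,1,1],"rotation": [0.1,0,0]}
    - {"dp": [0,1,1],"rotation": [0.1,0,0]}
    - {"dp": [0,1,0],"rotation": [0,0,0]}
    - {"dp": [0,0,0],"rotation": [0,0,0]}

```text
t: 9.92
eef_pos: [0.4604, -0.0287, 0.0907]
ee_rot: [-1.566, -0.001, 1.547]
force: [-0.3, -1.1, -1.5]
width: 0.0179
```

```bash
python3 plan.py 465.5 -28.5 96 88.5 0 25
```

```text
t 9.9167 pos [460.4 -28.7  90.7] rpy [-89.71  -0.07  88.66] w 17.9 F [-0.3 -1.1 -1.5] n 1 q [ 21.   9. -36.  -0. -46. -22.]
0 [0.3, -5.3, -5.1] [-0.3, 0.2, 0.1]
```

>>> move_arm:
  deltas:
    - {"dp": [0,-10,0],"rotation": [0,0,0]}
    - {"dp": [0,-30,0],"rotation": [0,0,0]}
    - {"dp": [0,-38,0],"rotation": [0,0,0]}
    - {"dp": [0,-30,0],"rotation": [0,0,0]}

```text
t: 10.25
eef_pos: [0.4548, -0.0302, 0.194]
ee_rot: [-1.547, 0.004, 1.546]
force: [1.6, 0.3, -1.5]
width: 0.0182
```

```bash
python3 plan.py 443 289 200 93; python3 wr.py k
```

```text
t 10.25 pos [454.8 -30.2 194. ] rpy [-88.62   0.21  88.55] w 18.2 F [ 1.6  0.3 -1.5] n 8 q [ 21.   2. -27.  -0. -62. -22.]
0 [40.0, -1.0, 3.0] [-0.2, -0.6, -0.0]
1 [40.0, -1.0, 2.0] [-0.2, -0.6, -0.0]
2 [40.0, -1.0, 1.0] [-0.2, -0.6, -0.0]
3 [39.0, -0.0, 2.0] [-0.2, -0.6, -0.0]
4 [40.0, -1.0, 0.0] [-0.2, -0.6, -0.0]
5 [40.0, -1.0, 1.0] [-0.2, -0.6, -0.0]
6 [40.0, -1.0, -0.0] [-0.2, -0.6, -0.0]
7 [40.0, -1.0, -1.0] [-0.2, -0.6, -0.0]
```

View pics/k_wrist.png

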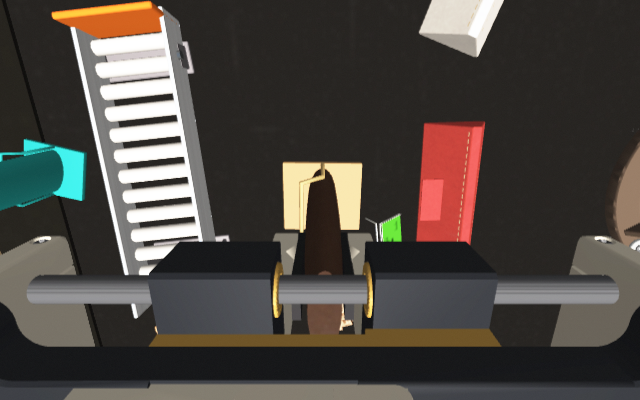

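The brown pouch hangs straight, foot at (322,195). I'm moving it to the brown tray.

>>> move_arm:
  deltas:
    - {"dp": [20,-1,2],"rotation": [-0.3,-0.6,0]}
    - {"dp": [38,-1,2],"rotation": [-0.3,-0.6,0]}
    - {"dp": [40,-1,1],"rotation": [-0.3,-0.6,0]}
    - {"dp": [39,0,2],"rotation": [-0.3,-0.6,0]}
    - {"dp": [40,0,0],"rotation": [0,-0.6,0]}

```text
t: 10.72
eef_pos: [0.4515, 0.1481, 0.2054]
ee_rot: [-1.582, -0.0, 1.59]
force: [0.3, -0.2, -1.3]
width: 0.018
```

```bash
python3 plan.py 443 289 160 93.3
```

```text
t 10.7167 pos [451.5 148.1 205.4] rpy [-90.62  -0.02  91.1 ] w 18.0 F [ 0.3 -0.2 -1.3] n 4 q [ 42.   2. -26.   0. -61. -41.]
0 [35.0, 11.0, 2.0] [0.2, -0.6, 0.0]
1 [36.0, 12.0, 1.0] [0.2, -0.6, 0.0]
2 [35.0, 11.0, 0.0] [0.2, -0.6, 0.0]
3 [35.0, 11.0, 1.0] [0.2, -0.6, 0.0]
```

>>> move_arm:
  deltas:
    - {"dp": [35,5,2],"rotation": [0.2,-0.6,0]}
    - {"dp": [36,8,1],"rotation": [0.2,-0.6,0]}
    - {"dp": [33,9,0],"rotation": [0.2,-0.6,0]}
    - {"dp": [25,8,1],"rotation": [0.2,-0.4,0]}
    - {"dp": [5,0,0],"rotation": [0,0,0]}

```text
t: 11.13
eef_pos: [0.4399, 0.2943, 0.1729]
ee_rot: [-1.568, -0.002, 1.635]
force: [0.2, -0.9, -1.8]
width: 0.0181
```

>>> move_arm:
  deltas:
    - {"dp": [0,0,0],"rotation": [0,0,0]}

```text
t: 11.22
eef_pos: [0.4393, 0.2957, 0.1717]
ee_rot: [-1.567, -0.0, 1.637]
force: [0.3, -1.0, -2.0]
width: 0.0184
```

```bash
python3 plan.py 443 289 125 93.3; python3 wr.py l
```

```text
t 11.2167 pos [439.3 295.7 171.7] rpy [-89.76  -0.03  93.82] w 18.4 F [ 0.3 -1.  -2. ] n 2 q [ 55.  10. -22.  -0. -59. -51.]
0 [-3.0, 23.0, -2.0] [-0.1, 0.3, 0.0]
1 [-4.0, 24.0, -1.0] [-0.1, 0.3, 0.0]
```

View pics/l_wrist.png

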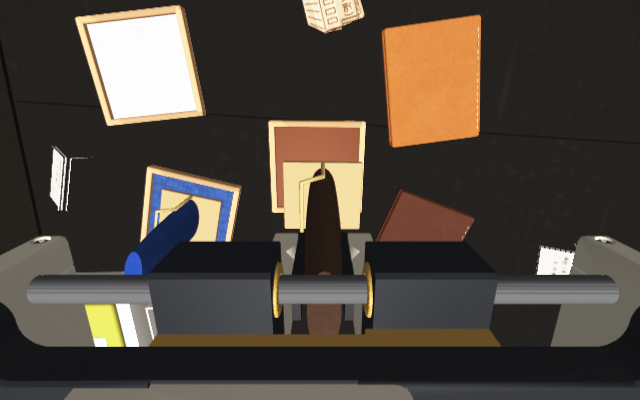

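>>> move_arm:
  deltas:
    - {"dp": [-3,20,-2],"rotation": [0,0.3,0]}
    - {"dp": [-3,24,-1],"rotation": [0,0.2,0]}
    - {"dp": [0,8,0],"rotation": [0,0,0]}
    - {"dp": [0,1,0],"rotation": [0,0,0]}

```text
t: 11.6
eef_pos: [0.4431, 0.2864, 0.1184]
ee_rot: [-1.568, -0.002, 1.626]
force: [0.1, -0.4, -1.4]
width: 0.0185
```

```bash
python3 plan.py 443 289 97 93.3; python3 wr.py m
```

```text
t 11.6 pos [443.1 286.4 118.4] rpy [-89.82  -0.09  93.17] w 18.5 F [ 0.1 -0.4 -1.4] n 1 q [ 54.  13. -26.  -0. -51. -51.]
0 [2.5, 21.4, -0.1] [-0.2, -0.1, 0.1]
```

View pics/m_wrist.png

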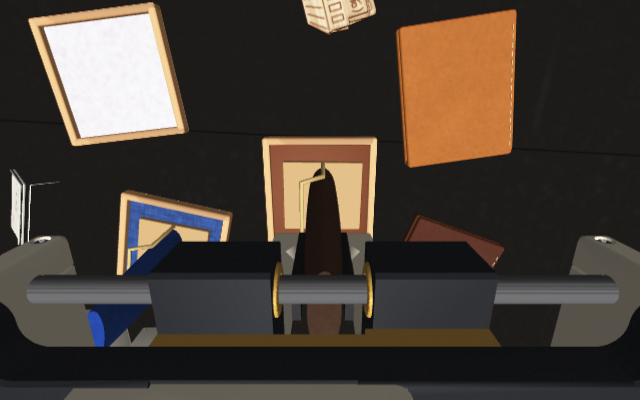

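>>> move_arm:
  deltas:
    - {"dp": [2,12,0],"rotation": [0,0,0]}
    - {"dp": [0,5,0],"rotation": [0,0,0]}
    - {"dp": [0,2,0],"rotation": [0,0,0]}

```text
t: 11.9
eef_pos: [0.4447, 0.2883, 0.1029]
ee_rot: [-1.571, -0.004, 1.625]
force: [0.3, -0.5, -1.9]
width: 0.0182
```

>>> move_arm:
  deltas:
    - {"dp": [0,2,0],"rotation": [0,0,0]}
    - {"dp": [0,1,0],"rotation": [0,0,0]}

```text
t: 12.07
eef_pos: [0.4454, 0.2885, 0.1012]
ee_rot: [-1.572, -0.005, 1.625]
force: [-0.0, -0.5, -1.8]
width: 0.0178
```

>>> move_arm:
  deltas:
    - {"dp": [0,2.5,0.5],"rotation": [0,0,0]}
    - {"dp": [0,2,0.5],"rotation": [0,0,0]}
    - {"dp": [0,2,0],"rotation": [0,0,0]}

```text
t: 12.32
eef_pos: [0.4452, 0.2892, 0.0961]
ee_rot: [-1.575, -0.008, 1.625]
force: [-0.1, 0.7, 7.1]
width: 0.0183
```

>>> move_arm:
  deltas:
    - {"dp": [0,0.5,0.5],"rotation": [0,0,0]}
    - {"dp": [0,0.5,0.5],"rotation": [0,0,0]}
    - {"dp": [0,0.5,0.5],"rotation": [0,0,0]}
    - {"dp": [0,0.5,0.5],"rotation": [0,0,0]}
    - {"dp": [0,0.5,0.5],"rotation": [0,0,0]}
  jaw: 0

```text
t: 12.73
eef_pos: [0.443, 0.2898, 0.0942]
ee_rot: [-1.576, -0.009, 1.626]
force: [-0.4, 0.6, 0.9]
width: 0.0459
```

>>> move_arm:
  deltas:
    - {"dp": [0,0,0],"rotation": [0,0,0]}
    - {"dp": [0,-10,0],"rotation": [0,0,0]}
    - {"dp": [0,-30,0],"rotation": [0,0,0]}
    - {"dp": [0,-38,0],"rotation": [0,0,0]}
    - {"dp": [0,-25,0],"rotation": [0,0,0]}

```text
t: 13.15
eef_pos: [0.4395, 0.2855, 0.196]
ee_rot: [-1.567, 0.002, 1.625]
force: [0.9, 0.6, -0.0]
width: 0.0792
```

```bash
python3 plan.py 444 100 215 109; python3 wr.py n
```

```text
t 13.15 pos [439.5 285.5 196. ] rpy [-89.77   0.1   93.11] w 79.2 F [ 0.9  0.6 -0. ] n 5 q [ 54.   8. -21.  -0. -62. -51.]
0 [-37.0, -4.0, 1.0] [-0.0, -3.2, -0.0]
1 [-37.0, -3.0, 3.0] [-0.0, -3.2, -0.0]
2 [-37.0, -4.0, 6.0] [-0.0, -3.2, -0.0]
3 [-36.0, -4.0, 7.0] [-0.0, -3.2, -0.0]
4 [-36.0, -4.0, 9.0] [-0.0, -3.2, -0.0]
```

View pics/n_wrist.png

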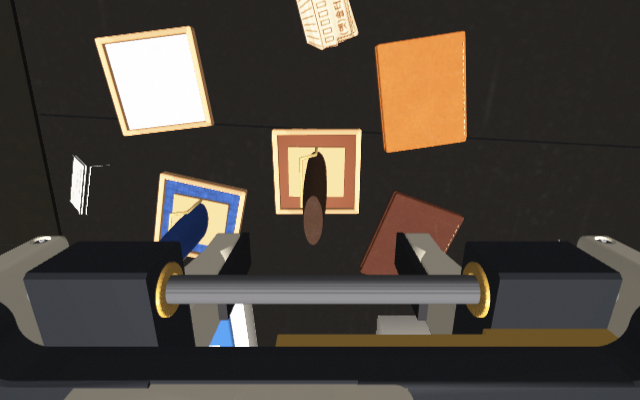

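Brown pouch stands upright in the brown tray at (316,172). Next is the pack.

>>> move_arm:
  deltas:
    - {"dp": [-37,-8,1],"rotation": [0,-3.2,0]}
    - {"dp": [-37,-6,3],"rotation": [0,-3.2,0]}
    - {"dp": [-37,-3,6],"rotation": [0,-3.2,0]}
    - {"dp": [-36,0,7],"rotation": [0,-3.2,0]}
    - {"dp": [-20,0,5],"rotation": [0,-3.2,0]}

```text
t: 13.62
eef_pos: [0.4478, 0.1179, 0.2254]
ee_rot: [-1.584, -0.005, 1.923]
force: [0.3, -0.6, 0.0]
width: 0.0878
```

>>> move_arm:
  deltas:
    - {"dp": [0,0,0],"rotation": [0,0,0]}

```text
t: 13.7
eef_pos: [0.4474, 0.1149, 0.2266]
ee_rot: [-1.585, -0.006, 1.925]
force: [0.3, -0.4, -0.4]
width: 0.0874
```

```bash
python3 wr.py o; cat > m3.py <<'E'
from h import *
import sys
f=load("wrist",sys.argv[1]);P=pts(f);X,Y,Z=P[...,0],P[...,1],P[...,2]
m=(abs(X-.444)<.06)&(abs(Y-.134)<.06)&(Z>.005)&(Z<.06)
k,l,st,ce=cv2.connectedComponentsWithStats(m.astype(np.uint8));m=l==1+np.argmax(st[1:,4])
print(m.sum(),rect(P[m][:,:2]));k=m&(Z>.035);print(k.sum(),rect(P[k][:,:2]),np.median(Z[k]))
E
python3 m3.py o; python3 plan.py 444 134 120 109
```

```text
2135 [444.6, 135.1, 48.3, 63.1, 21.1]
1365 [445.3, 137.4, 41.3, 58.5, 19.2] 0.03750133110268217
t 13.75 pos [447.7 115.9 226.7] rpy [-90.83  -0.33 110.1 ] w 87.3 F [-0.4  0.5 -0.1] n 3 q [ 39.  -1. -25.  -0. -64. -19.]
0 [6.0, 36.0, -0.0] [0.3, 0.4, 0.1]
1 [6.0, 35.0, -1.0] [0.3, 0.4, 0.1]
2 [6.0, 36.0, -1.0] [0.3, 0.4, 0.1]
```

View pics/o_wrist.png

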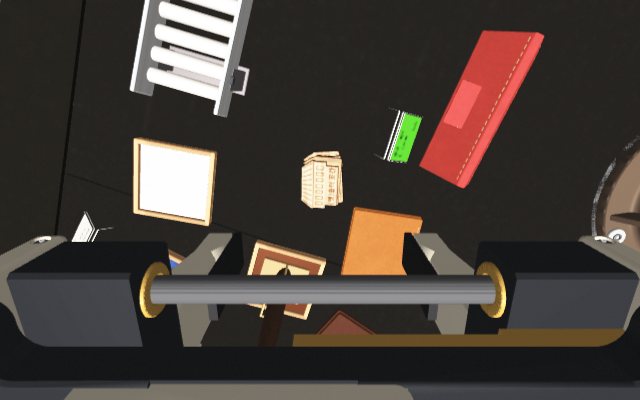

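>>> move_arm:
  deltas:
    - {"dp": [6,36,0],"rotation": [0.3,0.2,0.1]}
    - {"dp": [6,35,-1],"rotation": [0.3,0.2,0.1]}
    - {"dp": [5,36,-1],"rotation": [0.3,0.2,0.1]}
    - {"dp": [0,30,0],"rotation": [0,0,0]}
    - {"dp": [0,1,0],"rotation": [0,0,0]}

```text
t: 14.17
eef_pos: [0.4493, 0.1383, 0.0911]
ee_rot: [-1.584, -0.004, 1.904]
force: [-0.6, 0.7, 0.1]
width: 0.0877
```

```bash
python3 wr.py p;python3 m3.py p;python3 plan.py 445.5 133 8 109.5 0 25
```

```text
5252 [445.1, 135.2, 49.1, 61.9, 24.1]
3373 [445.3, 136.1, 43.5, 59.7, 17.7] 0.03746098345379639
t 14.2167 pos [450.4 138.8  93.3] rpy [-90.86  -0.24 109.17] w 87.6 F [0.6 0.5 0.1] n 4 q [ 41.   9. -35.   0. -45. -22.]
0 [-1.0, 21.0, 2.0] [0.2, -0.1, 0.1]
1 [-1.0, 22.0, 2.0] [0.2, -0.1, 0.1]
2 [-1.0, 21.0, 2.0] [0.2, -0.1, 0.1]
3 [-1.0, 21.0, 1.0] [0.2, -0.1, 0.1]
```

View pics/p_wrist.png

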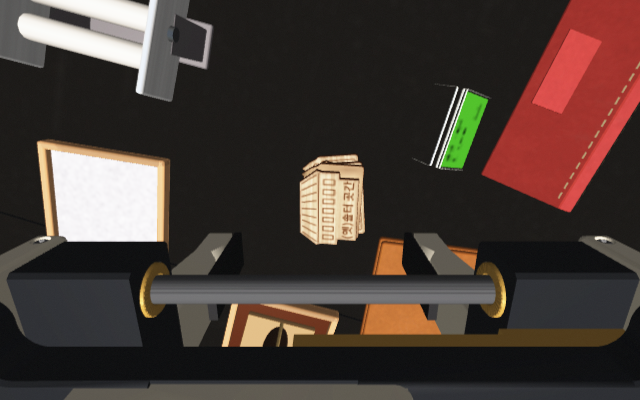

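```bash
python3 - <<'E'
from h import *
f=load("scene");P=pts(f);X,Y,Z=P[...,0],P[...,1],P[...,2]
hsv=cv2.cvtColor(f["pixels"],cv2.COLOR_RGB2HSV).astype(int);H,S,V=[hsv[...,i] for i in range(3)]
m=(abs(X-.335)<.08)&(abs(Y-.202)<.08)&(H>8)&(H<20)&(S>150)&(V>120)&(Z<.03)
k,l,st,ce=cv2.connectedComponentsWithStats(m.astype(np.uint8));m=l==1+np.argmax(st[1:,4])
r=cv2.minAreaRect((P[m][:,:2]*1000).astype(np.float32));print(r)
B=cv2.boxPoints(r);y=np.radians(109.5);tx=np.array([np.cos(y),np.sin(y)]);tz=np.array([-np.sin(y),np.cos(y)])
d=B-[445.5,133];print(np.c_[d@tx,d@tz].round(1))
E
```

```text
((337.7436218261719, 199.14657592773438), (86.53863525390625, 111.66520690917969), 11.574626922607422)
[[159.6 114.7]
 [ 49.  130. ]
 [ 37.1  44.3]
 [147.7  28.9]]
```

>>> move_arm:
  deltas:
    - {"dp": [-2,21,2],"rotation": [0.2,0,0.1]}
    - {"dp": [-2,22,2],"rotation": [0.2,0,0.1]}
    - {"dp": [-1,21,2],"rotation": [0.2,0,0.1]}
    - {"dp": [-1,18,1],"rotation": [0.2,0,0.1]}
    - {"dp": [0,1,0],"rotation": [0,0,0]}

```text
t: 14.63
eef_pos: [0.4543, 0.1386, 0.0179]
ee_rot: [-1.586, 0.0, 1.908]
force: [-0.9, -0.5, 0.1]
width: 0.0876
```

```bash
python3 plan.py 445.5 133 8 109.5 0 25
```

```text
t 14.6333 pos [454.3 138.6  17.9] rpy [-90.85   0.02 109.35] w 87.6 F [-0.9 -0.5  0.1] n 1 q [ 41.  16. -40.   1. -34. -22.]
0 [-2.4, 9.7, 10.3] [0.8, -0.2, -0.0]
```

>>> move_arm:
  deltas:
    - {"dp": [-2,8,10],"rotation": [0.8,0,0]}
    - {"dp": [0,2,1],"rotation": [0,0,0]}

```text
t: 14.8
eef_pos: [0.4463, 0.1349, 0.0103]
ee_rot: [-1.574, -0.0, 1.909]
force: [-0.8, -0.6, -1.0]
width: 0.0876
```

>>> move_arm:
  deltas:
    - {"dp": [0,1,1],"rotation": [0,0,0]}
    - {"dp": [0,1,1],"rotation": [0,0,0]}
    - {"dp": [0,1,1],"rotation": [0,0,0]}
  jaw: 255
  squeeze: 15

```text
t: 15.05
eef_pos: [0.4452, 0.1356, 0.0104]
ee_rot: [-1.579, -0.002, 1.91]
force: [0.5, 0.5, 1.2]
width: 0.0731
```

>>> move_arm:
  deltas:
    - {"dp": [0,1,1],"rotation": [0.2,0,0]}
    - {"dp": [0,1,1],"rotation": [0.1,0,0]}
    - {"dp": [0,1,1],"rotation": [0.1,0,0]}
    - {"dp": [0,1,1],"rotation": [0.1,0,0]}

```text
t: 15.38
eef_pos: [0.4424, 0.1353, 0.0081]
ee_rot: [-1.574, -0.003, 1.911]
force: [-1.3, -1.8, 17.9]
width: 0.0479
```

>>> move_arm:
  deltas:
    - {"dp": [0,0,0],"rotation": [0,0,0]}
    - {"dp": [0,0,0],"rotation": [0,0,0]}
    - {"dp": [0,0,0],"rotation": [0,0,0]}

```text
t: 15.63
eef_pos: [0.4425, 0.1353, 0.0082]
ee_rot: [-1.574, -0.003, 1.911]
force: [-0.8, 0.0, 1.5]
width: 0.0478
```

```bash
python3 plan.py 445.5 133 8 109.5 0 25; python3 wr.py r
```

```text
t 15.6333 pos [442.5 135.3   8.2] rpy [-90.19  -0.19 109.48] w 47.8 F [-0.8  0.   1.5] n 1 q [ 41.  16. -41.  -0. -33. -22.]
0 [-3.2, 0.2, -2.0] [0.2, -0.0, 0.2]
```

View pics/r_wrist.png

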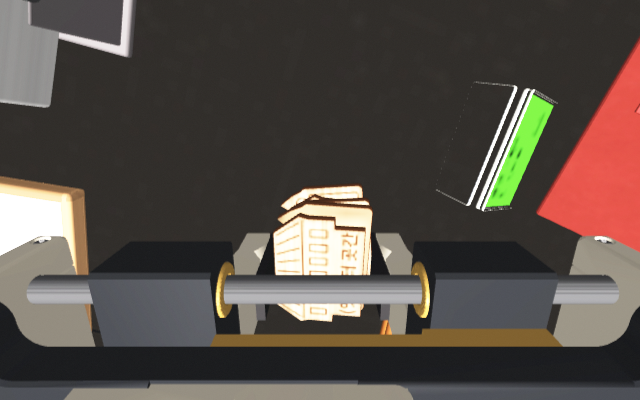

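Pack gripped (48 mm), price card and wallet untouched. Lifting.

>>> move_arm:
  deltas:
    - {"dp": [0,-10,-1],"rotation": [0,0,0]}
    - {"dp": [0,-30,-2],"rotation": [0,0,0]}
    - {"dp": [0,-38,-3],"rotation": [-0.1,0,0]}
    - {"dp": [0,-38,-3],"rotation": [-0.2,0,0]}

```text
t: 16.02
eef_pos: [0.4447, 0.1334, 0.119]
ee_rot: [-1.559, 0.003, 1.908]
force: [0.8, 0.9, -2.8]
width: 0.0479
```

```bash
python3 plan.py 612 203 120 99.8
```

```text
t 16.0167 pos [444.7 133.4 119. ] rpy [-89.32   0.14 109.34] w 47.9 F [ 0.8  0.9 -2.8] n 5 q [ 41.   7. -33.  -0. -51. -22.]
0 [2.0, -1.0, -36.0] [-0.1, 1.9, -0.0]
1 [3.0, -0.0, -36.0] [-0.1, 1.9, -0.0]
2 [5.0, -1.0, -36.0] [-0.1, 1.9, -0.0]
3 [5.0, -0.0, -36.0] [-0.1, 1.9, -0.0]
4 [7.0, -1.0, -36.0] [-0.1, 1.9, -0.0]
```

>>> move_arm:
  deltas:
    - {"dp": [2,-3,-25],"rotation": [-0.2,1.9,0]}
    - {"dp": [3,-2,-36],"rotation": [-0.2,1.9,0]}
    - {"dp": [5,-1,-36],"rotation": [-0.1,1.9,0]}
    - {"dp": [5,0,-36],"rotation": [-0.1,1.9,0]}
    - {"dp": [7,-1,-36],"rotation": [-0.1,1.9,0]}

```text
t: 16.43
eef_pos: [0.6051, 0.2005, 0.138]
ee_rot: [-1.584, -0.005, 1.738]
force: [0.3, 2.3, -0.2]
width: 0.0478
```

>>> move_arm:
  deltas:
    - {"dp": [0,0,0],"rotation": [0,0,0]}

```text
t: 16.52
eef_pos: [0.6101, 0.2026, 0.137]
ee_rot: [-1.586, -0.004, 1.736]
force: [1.7, 1.2, -0.6]
width: 0.0477
```

```bash
python3 wr.py s; python3 plan.py 612 203 70 99.8
```

```text
t 16.5667 pos [607.3 201.4 136.4] rpy [-90.71  -0.24  99.48] w 47.6 F [-1.3 -0.4 -2.5] n 2 q [ 36.  21. -12.   0. -57. -26.]
0 [0.0, 33.0, -2.0] [0.4, -0.2, 0.1]
1 [1.0, 33.0, -2.0] [0.4, -0.2, 0.1]
```

View pics/s_wrist.png

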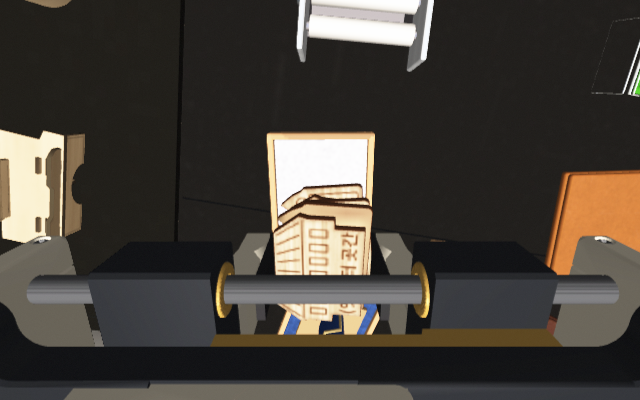

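>>> move_arm:
  deltas:
    - {"dp": [0,33,-2],"rotation": [0.4,-0.2,0.1]}
    - {"dp": [1,33,-2],"rotation": [0.4,-0.2,0.1]}
    - {"dp": [0,25,0],"rotation": [0,0,0]}
    - {"dp": [0,1,0],"rotation": [0,0,0]}

```text
t: 16.9
eef_pos: [0.6111, 0.2029, 0.0413]
ee_rot: [-1.569, -0.001, 1.743]
force: [-1.9, -0.8, -2.1]
width: 0.0481
```

```bash
python3 wr.py u; python3 plan.py 612 203 18 99.8
```

```text
t 16.95 pos [611.9 203.3  43.3] rpy [-89.97  -0.08  99.89] w 47.8 F [-1.2  0.  -0.7] n 1 q [ 36.  27. -15.  -0. -48. -26.]
0 [-0.3, 25.3, -0.1] [-0.0, 0.1, 0.1]
```

View pics/u_wrist.png

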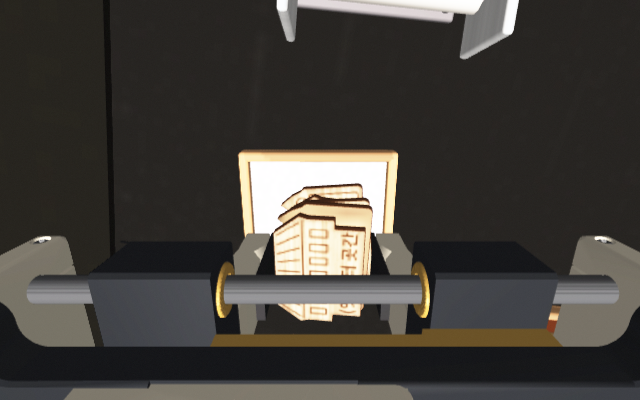

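>>> move_arm:
  deltas:
    - {"dp": [0,16,0],"rotation": [0,0,0]}
    - {"dp": [0,8,0],"rotation": [0,0,0]}
    - {"dp": [0,3,0],"rotation": [0,0,0]}

```text
t: 17.2
eef_pos: [0.613, 0.2038, 0.02]
ee_rot: [-1.574, -0.002, 1.745]
force: [-0.2, -0.9, -1.0]
width: 0.048
```

>>> move_arm:
  deltas:
    - {"dp": [0,2,0],"rotation": [0,0,0]}
    - {"dp": [0,2,0],"rotation": [0,0,0]}

```text
t: 17.37
eef_pos: [0.6136, 0.2043, 0.0182]
ee_rot: [-1.576, -0.003, 1.746]
force: [0.8, 0.1, -1.2]
width: 0.0479
```

>>> move_arm:
  deltas:
    - {"dp": [0,3,0],"rotation": [0.2,0,0]}
    - {"dp": [0,2,0],"rotation": [0,0,0]}

```text
t: 17.53
eef_pos: [0.6147, 0.205, 0.0153]
ee_rot: [-1.576, -0.004, 1.746]
force: [-0.2, -0.3, -0.5]
width: 0.0481
```

>>> move_arm:
  deltas:
    - {"dp": [0,2,0],"rotation": [0,0,0]}

```text
t: 17.62
eef_pos: [0.6151, 0.2052, 0.0141]
ee_rot: [-1.577, -0.004, 1.746]
force: [-9.6, -0.9, 22.2]
width: 0.0479
```

>>> move_arm:
  deltas:
    - {"dp": [0,0,0],"rotation": [0,0,0]}
    - {"dp": [0,0,0],"rotation": [0,0,0]}
    - {"dp": [0,0,0],"rotation": [0,0,0]}
  jaw: 100

```text
t: 17.87
eef_pos: [0.616, 0.2057, 0.0154]
ee_rot: [-1.579, -0.005, 1.747]
force: [-0.1, -0.8, 0.1]
width: 0.0528
```

>>> move_arm:
  deltas:
    - {"dp": [0,-8,0],"rotation": [0,0,0]}
    - {"dp": [0,-30,0],"rotation": [0,0,0]}
    - {"dp": [0,-38,0],"rotation": [0,0,0]}
    - {"dp": [0,-38,0],"rotation": [0,0,0]}
    - {"dp": [0,-30,0],"rotation": [0,0,0]}

```text
t: 18.28
eef_pos: [0.6108, 0.2021, 0.1578]
ee_rot: [-1.564, 0.001, 1.745]
force: [0.3, -0.3, -0.3]
width: 0.0538
```

```bash
python3 wr.py v; python3 - <<'E'
from h import *
f=load("wrist","v");P=pts(f);X,Y,Z=P[...,0],P[...,1],P[...,2]
m=(abs(X-.613)<.045)&(abs(Y-.204)<.045)&(Z<.07);k=m&(Z>.04);print(rect(P[k][:,:2]),np.median(Z[k]),Z[k].max())
E
python3 plan.py 540 -250 250 160
```

```text
[615.1, 206.0, 44.1, 59.2, 9.8] 0.043169720108795384 0.04791845087713603
t 18.3333 pos [613.9 203.3 164.7] rpy [-90.13  -0.05 100.08] w 53.2 F [2.4 0.9 7.2] n 12 q [ 36.  20.  -8.   0. -61. -26.]
0 [-36.0, -7.0, 13.0] [0.0, -5.0, -0.0]
1 [-35.0, -7.0, 15.0] [0.0, -5.0, -0.0]
2 [-33.0, -7.0, 19.0] [0.0, -5.0, -0.0]
3 [-32.0, -8.0, 22.0] [0.0, -5.0, -0.0]
4 [-30.0, -7.0, 24.0] [0.0, -5.0, -0.0]
5 [-27.0, -7.0, 27.0] [0.0, -5.0, -0.0]
6 [-25.0, -7.0, 29.0] [0.0, -5.0, -0.0]
7 [-22.0, -7.0, 31.0] [0.0, -5.0, -0.0]
8 [-20.0, -7.0, 33.0] [0.0, -5.0, -0.0]
9 [-16.0, -8.0, 34.0] [0.0, -5.0, -0.0]
10 [-14.0, -7.0, 36.0] [0.0, -5.0, -0.0]
11 [-10.0, -7.0, 37.0] [0.0, -5.0, -0.0]
```

View pics/v_wrist.png

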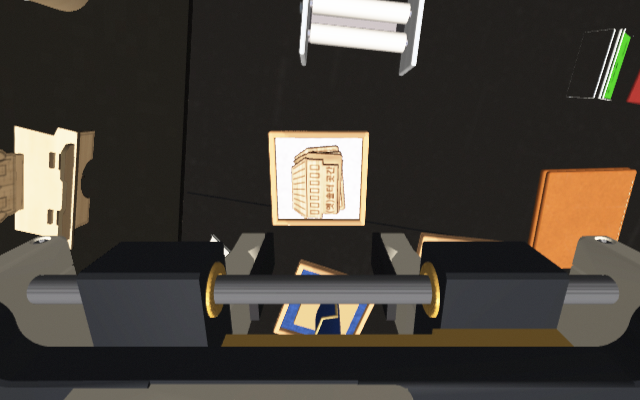

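Pack lies flat in the white tray (318,183). Last, the carton.

>>> move_arm:
  deltas:
    - {"dp": [-36,-7,13],"rotation": [0,-5,0]}
    - {"dp": [-35,-7,15],"rotation": [0,-5,0]}
    - {"dp": [-33,-7,19],"rotation": [0,-5,0]}
    - {"dp": [-32,-8,22],"rotation": [0,-5,0]}
    - {"dp": [-30,-7,24],"rotation": [0,-5,0]}
  jaw: 0

```text
t: 18.75
eef_pos: [0.5861, 0.0153, 0.2073]
ee_rot: [-1.584, 0.003, 2.208]
force: [0.3, -0.9, 0.0]
width: 0.0808
```

>>> move_arm:
  deltas:
    - {"dp": [-27,-7,27],"rotation": [0,-5,0]}
    - {"dp": [-25,-7,29],"rotation": [0,-5,0]}
    - {"dp": [-22,-7,31],"rotation": [0,-5,0]}
    - {"dp": [-20,-7,33],"rotation": [0,-5,0]}
    - {"dp": [-16,-8,34],"rotation": [0,-5,0]}

```text
t: 19.17
eef_pos: [0.5576, -0.1826, 0.2473]
ee_rot: [-1.585, 0.013, 2.669]
force: [0.5, -0.1, 0.6]
width: 0.088
```

```bash
python3 plan.py 507 -290 230 160
```

```text
t 19.1667 pos [ 557.6 -182.6  247.3] rpy [-90.81   0.74 152.95] w 88.0 F [ 0.5 -0.1  0.6] n 3 q [  1.  11. -10.  -0. -68.  62.]
0 [-1.0, 5.0, 40.0] [0.3, -2.3, -0.3]
1 [0.0, 6.0, 39.0] [0.3, -2.3, -0.3]
2 [2.0, 5.0, 40.0] [0.3, -2.3, -0.3]
```

>>> move_arm:
  deltas:
    - {"dp": [-1,5,40],"rotation": [0.3,-2.3,-0.3]}
    - {"dp": [0,6,38],"rotation": [0.3,-2.3,-0.3]}
    - {"dp": [2,5,30],"rotation": [0.3,-2.3,-0.3]}
    - {"dp": [0,0,5],"rotation": [0,0,0]}
    - {"dp": [0,0,0],"rotation": [0,0,0]}

```text
t: 19.58
eef_pos: [0.5064, -0.2965, 0.235]
ee_rot: [-1.568, 0.005, 2.796]
force: [0.2, -0.1, 0.2]
width: 0.0874
```

```bash
python3 wr.py w; cat > m4.py <<'E'
from h import *
import sys
f=load("wrist",sys.argv[1]);P=pts(f);X,Y,Z=P[...,0],P[...,1],P[...,2]
hsv=cv2.cvtColor(f["pixels"],cv2.COLOR_RGB2HSV).astype(int);H,S,V=[hsv[...,i] for i in range(3)]
m=(abs(X-.507)<.1)&(abs(Y+.3)<.1)&(Z>.085)&(Z<.11)&(H<30)&(S>40)
k,l,st,ce=cv2.connectedComponentsWithStats(m.astype(np.uint8));m=l==1+np.argmax(st[1:,4]);print("carton",m.sum(),rect(P[m][:,:2]),np.median(Z[m]))
E
python3 m4.py w; python3 plan.py 506 -299 150 160
```

```text
carton 8842 [507.6, -298.6, 54.6, 152.6, 70.7] 0.09939941798543625
t 19.6333 pos [ 506.6 -295.9  234.9] rpy [-89.84   0.27 160.22] w 87.6 F [ 0.1 -0.2  0.1] n 3 q [-11.  12. -10.   0. -68.  81.]
0 [-0.0, 28.0, 1.0] [-0.1, 0.1, -0.1]
1 [-0.0, 29.0, 1.0] [-0.1, 0.1, -0.1]
2 [-0.0, 28.0, 1.0] [-0.1, 0.1, -0.1]
```

View pics/w_wrist.png

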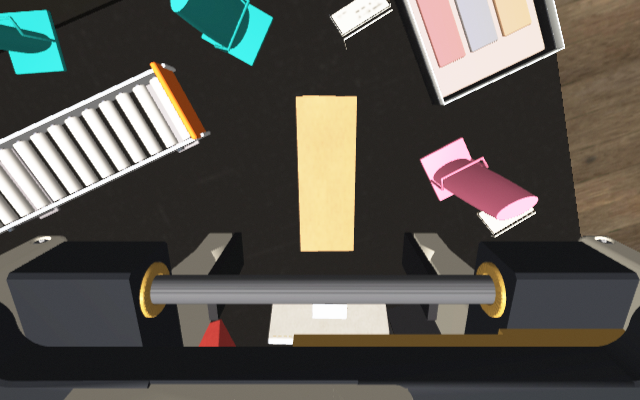

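```bash
python3 - <<'E'
from h import *
f=load("scene");P=pts(f);X,Y,Z=P[...,0],P[...,1],P[...,2]
hsv=cv2.cvtColor(f["pixels"],cv2.COLOR_RGB2HSV).astype(int);H,S,V=[hsv[...,i] for i in range(3)]
for nm,m in (("pink",(H>150)&(H<178)&(S>60)&(V>100)),("turq",(H>80)&(H<98)&(S>120)&(V>60))):
    k,l,st,ce=cv2.connectedComponentsWithStats(m.astype(np.uint8))
    for i in range(1,k):
        if st[i,4]>150: q=P[l==i];print(nm,ce[i].round(),q[:,:2].min(0).round(3),q[:,:2].max(0).round(3),q[:,2].max(),np.median(q[q[:,2]>.05],0).round(3))
L=np.array([613.7,-39]);a=np.radians(94.8);d=np.array([np.cos(a),np.sin(a)])
for x in (-62,-50,-45,-40): print(x,L+x*d)
E
```

```text
pink [426. 140.] [ 0.13  -0.569] [0.473 0.548] 0.9249150278997803 [ 0.437 -0.428  0.098]
turq [331. 144.] [ 0.13 -0.32] [0.72  0.548] 0.9249150278997803 [ 0.669 -0.247  0.103]
turq [269. 173.] [ 0.13  -0.235] [0.915 0.548] 0.9249150278997803 [ 0.736 -0.033  0.104]
-62 [ 618.88802629 -100.78255727]
-50 [617.88389217 -88.82464296]
-45 [617.46550295 -83.84217867]
-40 [617.04711373 -78.85971437]
```

>>> move_arm:
  deltas:
    - {"dp": [0,35,1],"rotation": [-0.1,0,0]}
    - {"dp": [0,38,1],"rotation": [-0.1,-0.2,0]}
    - {"dp": [0,38,1],"rotation": [0,-0.2,0]}
    - {"dp": [0,25,0],"rotation": [0,0,0]}
    - {"dp": [0,2,0],"rotation": [0,0,0]}

```text
t: 20.05
eef_pos: [0.513, -0.2962, 0.0987]
ee_rot: [-1.573, 0.019, 2.805]
force: [-0.6, -0.0, -0.8]
width: 0.0881
```

```bash
python3 plan.py 507.6 -298.6 61 160.7
```

```text
t 20.05 pos [ 513.  -296.2   98.7] rpy [-90.12   1.09 160.7 ] w 88.1 F [-0.6 -0.  -0.8] n 1 q [-11.  19. -20.   0. -50.  82.]
0 [5.0, 37.6, 4.1] [0.1, -0.0, -1.1]
```

>>> move_arm:
  deltas:
    - {"dp": [3,18,2],"rotation": [0,0,-0.6]}
    - {"dp": [3,18,2],"rotation": [0,0,-0.6]}
    - {"dp": [1,2,0],"rotation": [0,0,0]}

```text
t: 20.3
eef_pos: [0.5086, -0.2951, 0.0621]
ee_rot: [-1.572, -0.001, 2.809]
force: [-0.2, -0.3, -0.7]
width: 0.0877
```

```bash
python3 plan.py 507.6 -298.6 61 160.7
```

```text
t 20.3 pos [ 508.6 -295.1   62.1] rpy [-90.09  -0.04 160.93] w 87.7 F [-0.2 -0.3 -0.7] n 1 q [-11.  21. -22.  -0. -47.  82.]
0 [-0.2, 1.1, 3.6] [0.1, 0.2, 0.0]
```

>>> move_arm:
  deltas:
    - {"dp": [0,2,4],"rotation": [0,0.2,0]}
    - {"dp": [0,1,0],"rotation": [0,0,0]}
    - {"dp": [0,1,0],"rotation": [0,0,0]}
    - {"dp": [0,1,0],"rotation": [0,0,0]}
  jaw: 255
  squeeze: 30

```text
t: 20.63
eef_pos: [0.5114, -0.2982, 0.0622]
ee_rot: [-1.572, 0.006, 2.808]
force: [0.2, 0.4, -0.3]
width: 0.0667
```

>>> move_arm:
  deltas:
    - {"dp": [0,0.5,0],"rotation": [0,0,0]}
    - {"dp": [0,0.5,0],"rotation": [0,0,0]}
    - {"dp": [0,0.5,0],"rotation": [0,0,0]}

```text
t: 20.88
eef_pos: [0.5124, -0.2988, 0.0633]
ee_rot: [-1.572, 0.01, 2.808]
force: [-0.6, 0.8, -0.5]
width: 0.0556
```

```bash
python3 plan.py 507.6 -298.6 61 160.7
```

```text
t 20.8833 pos [ 512.4 -298.8   63.3] rpy [-90.07   0.56 160.89] w 55.6 F [-0.6  0.8 -0.5] n 1 q [-11.  21. -22.   0. -46.  82.]
0 [4.7, 2.2, 1.4] [0.1, 0.2, -0.6]
```

>>> move_arm:
  deltas:
    - {"dp": [3,1,1],"rotation": [0,0,-0.5]}
    - {"dp": [0,0,0],"rotation": [0,0,0]}
    - {"dp": [0,0,0],"rotation": [0,0,0]}

```text
t: 21.13
eef_pos: [0.5108, -0.299, 0.0632]
ee_rot: [-1.573, 0.004, 2.808]
force: [1.1, -1.3, -1.8]
width: 0.0551
```

```bash
python3 plan.py 507.6 -298.6 61 160.7;python3 wr.py x; python3 m4.py x
```

```text
t 21.1333 pos [ 510.8 -299.    63.2] rpy [-90.11   0.25 160.88] w 55.1 F [ 1.1 -1.3 -1.8] n 1 q [-11.  21. -22.  -0. -47.  82.]
0 [3.2, 2.2, 0.7] [0.1, 0.2, -0.2]
carton 21887 [548.3, -308.1, 60.5, 69.6, 71.9] 0.10028434662719293
```

View pics/x_wrist.png

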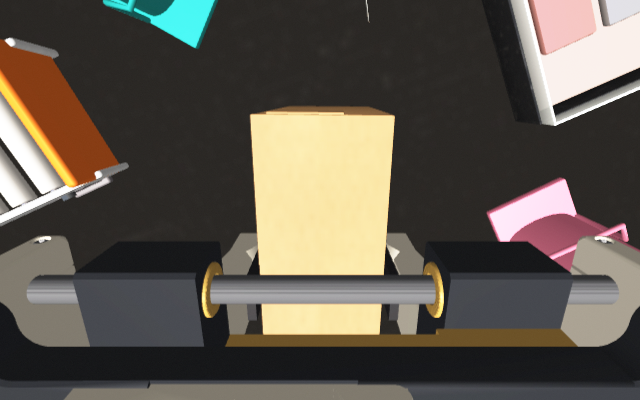

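>>> move_arm:
  deltas:
    - {"dp": [0,-12,0],"rotation": [0,0,0]}
    - {"dp": [0,-35,0],"rotation": [0,0,0]}
    - {"dp": [0,-38,0],"rotation": [0,0,0]}
    - {"dp": [0,-38,0],"rotation": [0,0,0]}
    - {"dp": [0,-30,0],"rotation": [0,0,0]}

```text
t: 21.6
eef_pos: [0.5015, -0.2962, 0.2087]
ee_rot: [-1.573, -0.024, 2.805]
force: [0.7, 0.3, -2.9]
width: 0.055
```

```bash
python3 plan.py 618 -80 220 94.8;python3 wr.py y
```

```text
t 21.6 pos [ 501.5 -296.2  208.7] rpy [-90.13  -1.4  160.71] w 55.0 F [ 0.7  0.3 -2.9] n 10 q [-12.  13. -12.  -0. -66.  82.]
0 [-4.0, -1.0, -24.0] [-0.1, 6.6, 0.1]
1 [-1.0, -1.0, -25.0] [-0.1, 6.6, 0.1]
2 [2.0, -1.0, -24.0] [-0.1, 6.6, 0.1]
3 [5.0, -1.0, -24.0] [-0.1, 6.6, 0.1]
4 [7.0, -1.0, -24.0] [-0.1, 6.6, 0.1]
5 [10.0, -1.0, -22.0] [-0.1, 6.6, 0.1]
6 [12.0, -1.0, -21.0] [-0.1, 6.6, 0.1]
7 [15.0, -1.0, -20.0] [-0.1, 6.6, 0.1]
8 [17.0, -1.0, -18.0] [-0.1, 6.6, 0.1]
9 [19.0, -1.0, -15.0] [-0.1, 6.6, 0.1]
```

View pics/y_wrist.png

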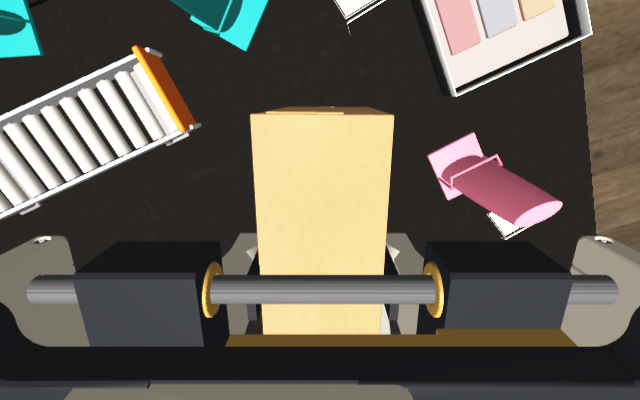

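The carton is lifted and hasn't shifted in the grip. Turning it over the lane.

>>> move_arm:
  deltas:
    - {"dp": [-4,-3,-24],"rotation": [0,6.6,0.1]}
    - {"dp": [-1,-3,-25],"rotation": [0,6.6,0.1]}
    - {"dp": [2,-2,-24],"rotation": [0,6.6,0.1]}
    - {"dp": [5,-2,-24],"rotation": [0,6.6,0.1]}
    - {"dp": [7,-2,-24],"rotation": [0,6.6,0.1]}

```text
t: 22.07
eef_pos: [0.5605, -0.189, 0.2276]
ee_rot: [-1.565, -0.008, 2.203]
force: [-0.4, -0.4, -3.3]
width: 0.0553
```

>>> move_arm:
  deltas:
    - {"dp": [10,-1,-22],"rotation": [0,6.6,0.1]}
    - {"dp": [12,-1,-21],"rotation": [0,6.6,0.1]}
    - {"dp": [15,-1,-20],"rotation": [0,6.6,0]}
    - {"dp": [17,0,-18],"rotation": [0,6.6,0]}
    - {"dp": [19,0,-15],"rotation": [0,5,0]}

```text
t: 22.48
eef_pos: [0.6205, -0.0772, 0.2249]
ee_rot: [-1.554, -0.002, 1.623]
force: [0.9, -0.8, -3.1]
width: 0.0555
```

```bash
python3 plan.py 618 -87 170 94.8 -8
```

```text
t 22.4833 pos [620.5 -77.2 224.9] rpy [-89.02  -0.14  93.01] w 55.5 F [ 0.9 -0.8 -3.1] n 2 q [ 11.  17.  -5.  -0. -69.  -7.]
0 [-5.0, 27.0, 1.0] [-0.4, -0.9, -3.9]
1 [-7.0, 28.0, 1.0] [-0.4, -0.9, -3.9]
```

>>> move_arm:
  deltas:
    - {"dp": [-5,20,1],"rotation": [-0.4,-0.9,-3]}
    - {"dp": [-6,25,1],"rotation": [-0.4,-0.9,-3]}
    - {"dp": [-2,8,0],"rotation": [0,0,-1.5]}
    - {"dp": [0,0,0],"rotation": [0,0,0]}
    - {"dp": [0,0,0],"rotation": [0,0,0]}

```text
t: 22.9
eef_pos: [0.6182, -0.0802, 0.1635]
ee_rot: [-1.561, -0.14, 1.649]
force: [-0.1, 0.0, -2.9]
width: 0.055
```

```bash
python3 plan.py 618 -88 125 94.8 -8;python3 wr.py z; python3 - <<'E'
from station import arm
import cv2,numpy as np
f=arm.grab_frame("scene");cv2.imwrite("pics/z_scene.png",cv2.resize(f["pixels"][90:260,220:480,::-1],None,fx=3,fy=3))
np.savez("z_scene.npz",**f)
E
```

```text
t 22.9 pos [618.2 -80.2 163.5] rpy [-89.42  -8.04  94.47] w 55.0 F [-0.1  0.  -2.9] n 1 q [  5.  20.  -6.  -9. -65.   3.]
0 [-13.1, 37.0, 0.4] [-0.5, -0.3, 0.0]
```

View pics/z_wrist.png

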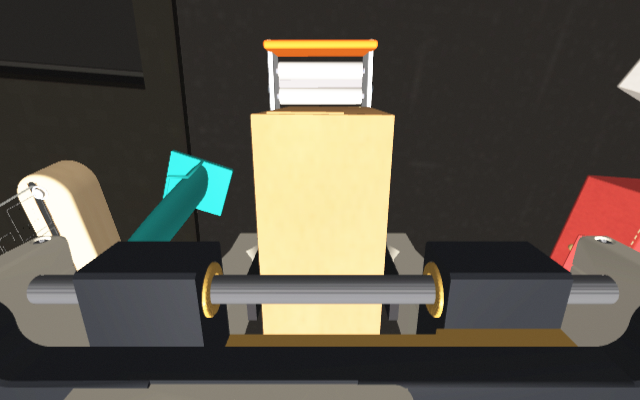

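View pics/z_scene.png

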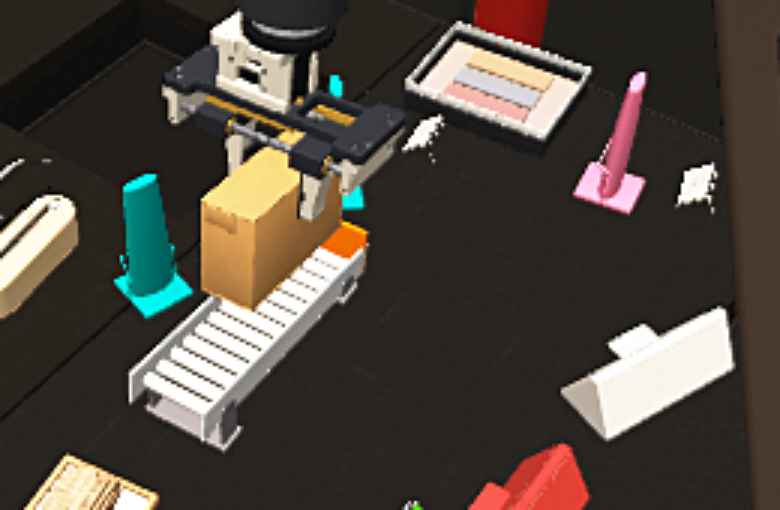

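>>> move_arm:
  deltas:
    - {"dp": [-6,18,0],"rotation": [-0.3,-0.2,0]}
    - {"dp": [-5,16,0],"rotation": [-0.2,-0.1,0]}
    - {"dp": [0,2,0],"rotation": [0,0,0]}

```text
t: 23.25
eef_pos: [0.621, -0.0856, 0.1305]
ee_rot: [-1.579, -0.137, 1.658]
force: [-1.6, 0.5, -4.0]
width: 0.0553
```

```bash
python3 plan.py 618 -88 105 94.8 -8;python3 wr.py aa
```

```text
t 23.25 pos [621.  -85.6 130.5] rpy [-90.45  -7.82  95.01] w 55.3 F [-1.6  0.5 -4. ] n 1 q [  5.  21.  -8.  -9. -60.   5.]
0 [-5.6, 25.0, 3.4] [0.4, 0.2, -0.2]
```

View pics/aa_wrist.png

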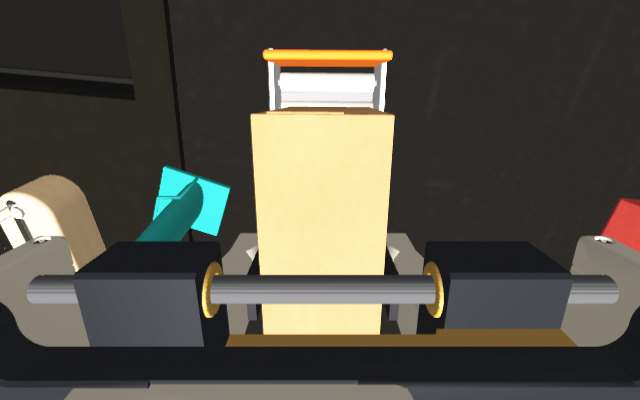

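>>> move_arm:
  deltas:
    - {"dp": [-3,12,3],"rotation": [0.4,0,0]}
    - {"dp": [-1,8,1],"rotation": [0,0,0]}
    - {"dp": [0,3,0],"rotation": [0,0,0]}

```text
t: 23.55
eef_pos: [0.6194, -0.086, 0.1105]
ee_rot: [-1.577, -0.135, 1.661]
force: [-0.4, -0.2, -2.5]
width: 0.0554
```

```bash
python3 plan.py 618 -88 103 94.8 -8;python3 wr.py ab
```

```text
t 23.55 pos [619.4 -86.  110.5] rpy [-90.35  -7.72  95.15] w 55.4 F [-0.4 -0.2 -2.5] n 1 q [  5.  22.  -9.  -9. -58.   5.]
0 [-2.8, 7.2, 1.6] [0.3, 0.4, -0.3]
```

View pics/ab_wrist.png

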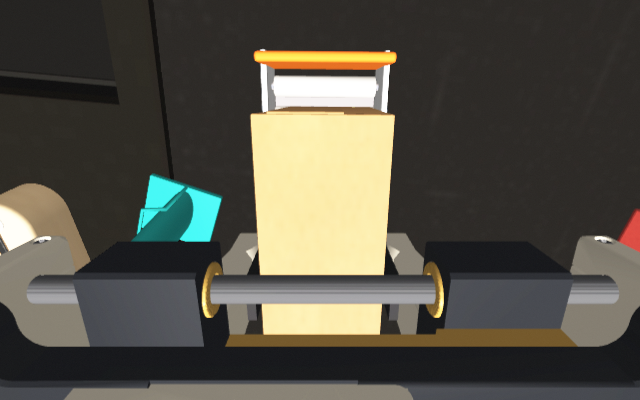

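>>> move_arm:
  deltas:
    - {"dp": [-1,4,1],"rotation": [0.3,0.3,-0.2]}
    - {"dp": [0,3,0],"rotation": [0,0,0]}
    - {"dp": [0,2,0],"rotation": [0,0,0]}

```text
t: 23.85
eef_pos: [0.6181, -0.0864, 0.1029]
ee_rot: [-1.57, -0.137, 1.656]
force: [-10.9, -3.3, 20.3]
width: 0.0552
```

>>> move_arm:
  deltas:
    - {"dp": [0,2,0],"rotation": [0,0,0]}
    - {"dp": [0,2,0],"rotation": [0,0,0]}

```text
t: 24.02
eef_pos: [0.618, -0.0875, 0.1028]
ee_rot: [-1.57, -0.135, 1.657]
force: [-5.1, -2.0, 10.3]
width: 0.0549
```

On the rollers at the predicted height; releasing.

>>> move_arm:
  deltas:
    - {"dp": [0,0,0],"rotation": [0,0,0]}
    - {"dp": [0,0,0],"rotation": [0,0,0]}
    - {"dp": [0,0,0],"rotation": [0,0,0]}
    - {"dp": [0,0,0],"rotation": [0,0,0]}
    - {"dp": [0,0,0],"rotation": [0,0,0]}
  jaw: 0

```text
t: 24.43
eef_pos: [0.6203, -0.0879, 0.1057]
ee_rot: [-1.576, -0.134, 1.658]
force: [0.2, -1.0, -0.0]
width: 0.0826
```

```bash
python3 wr.py ac;python3 plan.py 618 -88 200 94.8 -8
```

```text
t 24.4833 pos [620.3 -87.9 105.6] rpy [-90.31  -7.66  95.01] w 85.2 F [-0.4 -0.7  0.1] n 3 q [  5.  23.  -9.  -9. -58.   5.]
0 [4.0, -31.0, 1.0] [0.1, 0.1, -0.1]
1 [5.0, -31.0, 0.0] [0.1, 0.1, -0.1]
2 [4.0, -31.0, 1.0] [0.1, 0.1, -0.1]
```

View pics/ac_wrist.png

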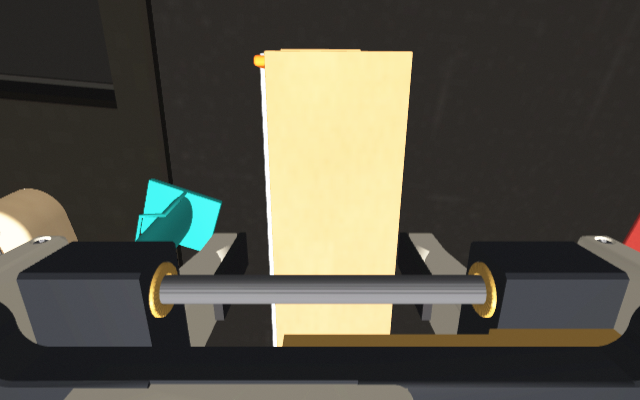

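>>> move_arm:
  deltas:
    - {"dp": [2,-20,-1],"rotation": [0,0,0]}
    - {"dp": [4,-31,0],"rotation": [0,0,0]}
    - {"dp": [4,-31,0],"rotation": [0,0,0]}
    - {"dp": [0,-31,0],"rotation": [0,0,0]}
    - {"dp": [0,-31,0],"rotation": [0,0,0]}

```text
t: 24.9
eef_pos: [0.6174, -0.096, 0.245]
ee_rot: [-1.559, -0.136, 1.656]
force: [2.3, 0.3, -0.6]
width: 0.0878
```

```bash
python3 wr.py ad;python3 plan.py 618 -88 200 94.8 -8;python3 - <<'E'
from station import arm
import cv2,numpy as np
for n in("scene","side"):
    f=arm.grab_frame(n);np.savez(f"ad_{n}.npz",**f)
    c=f["pixels"][100:380,150:470,::-1] if n=="scene" else f["pixels"][130:330,200:440,::-1]
    cv2.imwrite(f"pics/ad_{n}.png",cv2.resize(c,None,fx=2.1 if n=="scene" else 3,fy=2.1 if n=="scene" else 3))
E
```

```text
t 24.95 pos [620.3 -97.6 252.6] rpy [-89.85  -7.61  94.97] w 87.8 F [ 3.7 -1.2  7.5] n 2 q [  4.  17.   2.  -8. -75.   3.]
0 [1.0, 27.0, 1.0] [-0.1, 0.1, -0.2]
1 [2.0, 26.0, 0.0] [-0.1, 0.1, -0.2]
```

View pics/ad_wrist.png

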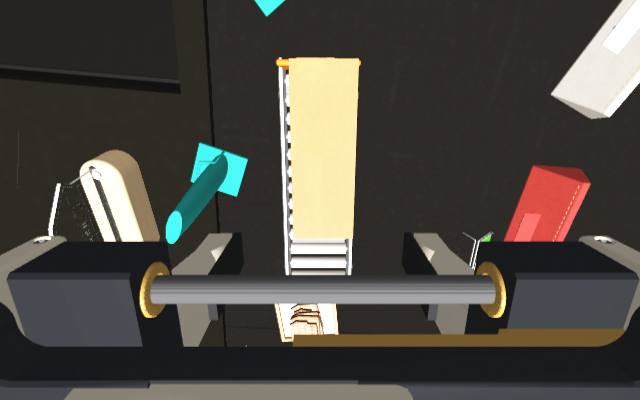

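View pics/ad_scene.png

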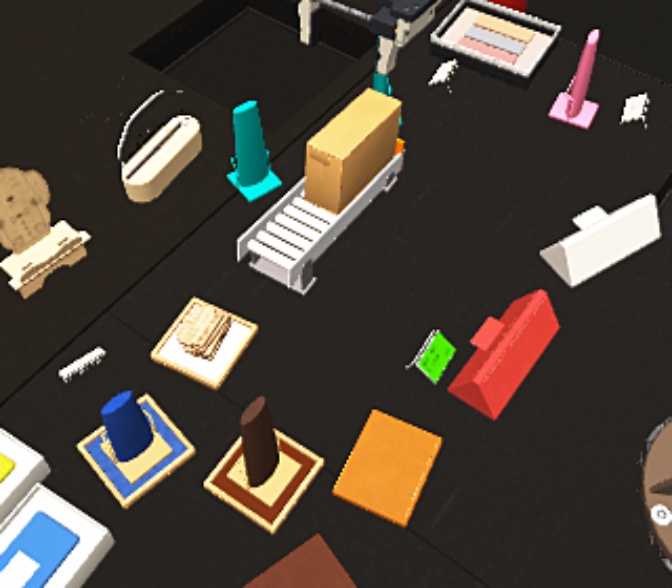

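View pics/ad_side.png

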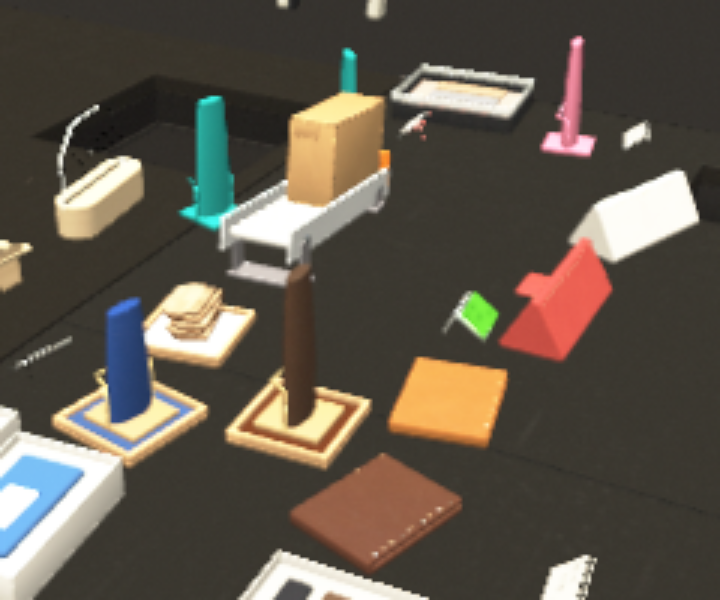

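```bash
python3 - <<'E'
from h import *
a=np.radians(94.8);d=np.array([np.cos(a),np.sin(a)]);n=np.array([-d[1],d[0]])
L=np.array([.6137,-.039])
for nm in("scene","side","wrist"):
    f=load(nm,"ad");P=pts(f)
    hsv=cv2.cvtColor(f["pixels"],cv2.COLOR_RGB2HSV).astype(int)
    lx=(P[...,:2]-L)@d;ly=(P[...,:2]-L)@n;Z=P[...,2]
    m=(abs(lx+.06)<.1)&(abs(ly)<.06)&(Z>.1)&(Z<.2)&(hsv[...,0]<30)&(hsv[...,1]>40)
    top=m&(Z>.128+.14*(lx+.06)-.004+.003*0)
    q=np.c_[lx[top],ly[top]];A=np.c_[q,np.ones(len(q))];w=np.linalg.lstsq(A,Z[top],rcond=None)[0]
    print(nm,top.sum(),"slopes",w.round(3),rect(q))
E
python3 plan.py 618 -88 200 94.8 -8|head -1
```

```text
scene 819 slopes [ 0.122 -0.05   0.144] [-71.6, 4.5, 155.4, 57.2, 0.2]
side 285 slopes [ 0.112 -0.081  0.143] [-73.3, 4.1, 161.9, 57.1, 0.5]
wrist 11668 slopes [ 0.142 -0.     0.146] [-70.3, 3.2, 54.6, 150.3, 90.0]
t 25.05 pos [619.3 -96.4 247.2] rpy [-89.7   -7.75  94.9 ] w 87.6 F [-0.4  0.7 -0.7] n 2 q [  4.  17.   1.  -8. -75.   3.]
```

The carton rests at the stop: lateral tilt 0, slope 0.142, top centre at lane x −70 mm (expected −69). The pouches and pack are in their trays and the arm is clear. Handing in.

```bash
python3 -c "
from station import arm
print(arm.job_done(), arm.get_state()['t'])"
```

```text
the job is handed in; nothing more can be done
the job is handed in; nothing more can be done
```

I put all four goods back in the order asked and handed the job in at about 25 s. No verdict came back.

- **Trays:** The last wrist and scene views show both pouches upright in their trays and the pack flat in the white tray. The pack sits about 4 mm off the tray centre, still inside the rim.
- **Carton:** It rests on the rollers against the orange stop. The wrist view gives a slope of 0.142, no sideways tilt and an offset of about 3 mm across the lane. The scene and side fits gave a sideways slope of 0.05–0.08. Their masks caught some of the carton's side face, so I trusted the wrist view.
- **Left alone:** The green price card and tan wallet look to be where they were. I checked this by eye only.
- **Forces:** The highest force I saw was about 22 N, when setting the pack down. Force was only read at the end of each move.

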